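Hook the gel cassette under the clamp and screw it down

TASK

Use the orange hook tool to pull the pink gel cassette by its yellow eye out of the clear hood, until it rests against the two black front stops of the clamping station; keep the robot's own fingers off the cassette. Lay the hook back on the blue mat, then screw the blue ring nut down its stud, clockwise, regripping as often as needed, until it goes firm and the cassette is clamped. Leave the other lab things where they are.

Things in the scene. Friction and masses are not known exactly. Their poses are not given: they have to be found in the camera images.
- station: Clamping station, fixed on the bench: white plate 200 x 155 x 10 mm (x -65 to +135, y -105 to +50 mm in its frame; yaw within 0.2 rad). Origin at bench level, mid-width of a channel along its x between black walls (inner faces y +-36.5 mm, 22 mm high). A clear hood, 43 mm high (47 mm at its red front strip), covers x +50 to +130 mm. A 15 mm stud, top 112 mm high, stands at x +15, y -78 mm.
- stops (a point): Middle between the two black front stops (12 x 12 mm, tops 26 mm above the bench), at plate level (10 mm above the bench), in line with their rear faces: 46 mm from the station's origin along its -x, the robot's side. A 44 mm gap between the stops lets the cassette's tongue and eye through.
- clamp_bar: Aluminium clamp bar, 24 mm wide (station x +3 to +27 mm), 12 mm thick, running from the stud over the channel to station y +14 mm. Origin: on the stud's axis, at its underside, which is 56 mm above the bench when the ring nut reads 0 and 44 mm when screwed home.
- cassette: Pink gel cassette, 90 x 70 x 16 mm, about 0.16 kg, loose, lying in the channel on the plate (underside 10 mm above the bench), axes as the station's. Origin: centre of its underside. Starts 50 to 65 mm back (+x), partly under the hood; it touches the stops when its origin is 1 mm on the -x side of the station's origin. A yellow tongue with an eye projects from its -x end.
- cassette_eye (a point): Centre of the cassette's yellow eye: a flat, horizontal ring with a 22 mm wide hole, 34 mm outside, 6 mm thick (round bar), its mid-plane 8 mm above the cassette's underside (18 mm above the bench, 8 mm above the base plate). 85 mm from the cassette's origin along its -x.
- hook_tool: Loose hook tool, about 90 g, lying on the mat: orange handle block 60 x 18 x 32 mm (length along its x, 32 mm tall), from whose +x end a 6 mm steel rod runs out 27 mm above the underside and, 100 mm ahead of the handle's centre, bends straight down to the level of the handle's underside. Origin: centre of the handle's underside. It stands on the handle's underside and the hook's tip. Can be gripped across the 18 mm width from above.
- hook_grip (a point): Middle of the orange handle, 20 mm above its underside.
- hook_tip (a point): Lowest point of the hook's downward tip (6 mm thick round rod, 24 mm long below the rod), 100 mm from the tool's origin along its +x.
- tool_mat: Blue tool mat, fixed on the bench, 240 x 110 x 3 mm, length along its x. Origin: centre of its underside.
- ring_nut (a joint): Rotation of the blue ring nut on its stud, rad: 0 = up, grows clockwise seen from above as it is screwed down, 6.2 = home, a solid stop. Starts between 0.3 and 1.8. Descends 12 mm a turn (1.91 mm per rad). Turns with 0.08 N m, slightly more over the last 2 rad as the spring foot presses the cassette. It does not run back by itself.
- ring_nut_grip (a point): On the axis of the round, knurled ring nut (39 mm dia., 36 mm tall), 25 mm above its underside: where to grip, in any direction across it. Its underside rests on the clamp bar; both descend together. The point is 81 mm above the bench when home; the stud's top stays at 112 mm.
- clamp_foot: Black rubber foot, 22 mm dia., under the clamp bar above the channel, on a spring of 3 N/mm; presses the cassette with about 12 N when the nut is home. Origin: centre of its lower face.
- beaker: Glass beaker, 60 mm dia., 75 mm tall, loose; leave alone. Origin: centre of its underside.
- reagent_bottle: Amber bottle, 64 mm dia., 130 mm tall, loose; leave alone. Origin: centre of its underside.
- well_plate: Well plate 85 x 127 x 14 mm, loose; leave alone. Origin: centre of its underside.
- pipette: Blue and grey pipette lying along its x, about 270 mm long, 26 mm thick; leave alone. Origin: on its underside.

How it is judged:
By the outcome, as a careful person would: the job done as asked, in the order asked, and still so for the second after the job is handed in, with the robot touching nothing.
It also fails if it takes over 64 s, if anything falls off the work surface, if the arm or the gripper's body presses on something with over 40 N, if the wrist force passes 120 N, or if a joint passes its speed limit or range.

ROBOT

A 6-joint arm with a two-finger parallel gripper is mounted at the origin on the work surface. World frame = base frame: x ahead of the robot, y to its left, z up, the work surface at z = 0. Lengths are in mm, angles in degrees, forces in N, time in s.
With the tool pointing down it reaches from about 300 to 850 mm from the base axis. Payload 4.2 kg.
Tool frame: the origin (TCP) lies at the very end of the fingers, on their centre line; the grasp point (between the pads) lies 19 mm behind it; x points along the fingers, y is the direction in which the jaws open and shut, and the axes are right-handed (so a half turn about x gives the same grasp; the last joint's range is limited). The gripper opens to 91 mm and grips with 3 to 60 N. Pads are 32 mm wide; open, the fingers measure 118 mm over their backs; the gripper's body (76 mm by 178 mm) begins 60 mm behind the grasp point.
Start: joints at [72.135, 18.312, 89.639, -0, 72.044, -1.146], TCP at [165.416, 550.709, 213.976] pointing down, gripper open.
Joint ranges: [-177.97, 177.97], [-48.28, 115.42], [12.27, 149.76], [-77.06, 257.06], [2.81, 150.46], [-146.56, 146.56]. Speed limits (degrees/s): [147.25, 147.25, 180, 180, 180, 180].

INTERFACE

Orientations are given as [roll, pitch, yaw] about the fixed x, y, z axes, in that order (R = Rz(yaw) Ry(pitch) Rx(roll)).
In Python, from workcell import sensors, grab_frame, job_done, finder gives the robot as it stands.
- The arm moves only by the tool play_rows, never from a script. Its argument "motion" is a list of rows, each a list of 5 numbers: the shift along the world's x, y, z in m, then the turn about the world's z in rad, then the opening, from 0 (shut) to 1 (fully open). In form: [[tx, ty, tz, roll, fingers], ...]. A call has exactly 8 rows; each row is the pose to reach, as a shift and turn from the pose commanded when the call began; what a row does not reach only later rows make up. A row lasts 1/12 s, in which the tool goes at most 41.7 mm and 7.16 degrees, less where a joint would pass 70% of its speed; a pose out of reach is approached as far as the arm can. A call with a gripper value outside its range is refused whole. The fingers move at their own pace and stop on an object; "squeeze" is the grip in N (left out, the last holds). Time passes only in rows, so rows that repeat a pose let the fingers close, or fill a call up. It gives the time, the measured TCP pose, the force and the opening at its end, in the units of the state.
- sensors.state(): the state, without advancing time (a new reading comes with each control period).
- grab_frame(name): name is "scene" or "side" or "wrist"; returns a dict with "img" (384x512x3 uint8, blue, green, red), "fx", "fy", "cx", "cy" (pixels), "rvec" (rotation vector, rad) and "tvec" (3), from world to camera coordinates, as OpenCV has them; the wrist camera has in their place "tool_from_camera" (4x4, takes a point from camera to tool coordinates, whose origin is the TCP and whose axes are the tool frame's). Camera axes: x right, y down, z forward; pixel columns grow to the right and rows downward; lengths in mm; the calibration is good to about 2 mm. The wrist camera is an equidistant fisheye: a pixel r from the principal point sees the ray r / f radians off the axis. A picture is of the moment at which its call begins: read the wrist's pose just before it. There is no depth.
- job_done(): hands the job in, once; it reports no verdict.
Trained networks look in a picture, given as the dict that the camera call returned (one of the last four; its "shot" number tells which), for a name from the list of things; names that differ only in an ending like _2 or _b are one class to them, and where a whole thing is asked for, a point or a joint stands for the part that bears it (a point fixed in the world has none). Each returns a list of dicts, best first, with "conf" (0 to 1); they miss things now and then, are a little off and sometimes report something else, mostly with a low value. They report only what shows in the picture. A call takes as long as a camera call.
- finder.spot_in(picture, label): "point" ([column, row] in pixels, amid what is visible of it).
- finder.spot_point(picture, label): "point" ([column, row] in pixels: a listed point, or the origin of a listed thing).
The state is a dict: "time_s": time; "qpos": joint angles; "qvel": joint speeds; "effort": joint torques, N m; "ee_pos": TCP position; "ee_rot": TCP orientation; "force": force on the tool from outside, world axes, zero at the start; "torque": the same for the moment, N m; "gripper_width": finger opening in mm.
Only numpy, scipy, OpenCV 4.12 (cv2) and the standard library are available. Lean on these libraries where they do the work, as an engineer would, in place of code of your own. Each camera call takes 0.05 s, during which the arm holds its last target.

## Working session

There is one attempt and no reset: what is moved stays moved. The work goes in short steps, Python scripts to look and compute and a tool call to move; the robot and the scene stay as the last step left them, time stands still between calls to the robot, and variables do not carry over. Pictures are saved under pics/ and viewed, and the job is handed in when it is done.

Besides the shell and the picture viewer there is one more tool, called after "Call:" in YAML: its name, and indented under it one key for each argument. play_rows: Moves the arm, as the interface text tells. Its arguments: {"type":"object","properties":{"motion":{"type":"array","items":{"type":"array","items":{"type":"number"}}},"squeeze":{"type":"number"}},"required":["motion"]}

```bash
ls; mkdir -p pics; cat > h.py <<'E'
import numpy as np, cv2
from workcell import sensors, grab_frame, job_done, finder
from scipy.spatial.transform import Rotation as Ro
def cam(f):
    R,_=cv2.Rodrigues(np.array(f['rvec'],float)); t=np.array(f['tvec'],float).ravel()
    return R,t
def ray(f,p):
    R,t=cam(f); d=np.array([(p[0]-f['cx'])/f['fx'],(p[1]-f['cy'])/f['fy'],1.]); 
    d=R.T@d; return -R.T@t, d/np.linalg.norm(d)
def onz(f,p,z):
    o,d=ray(f,p); return o+d*(z-o[2])/d[2]
def tri(rays):
    A=np.zeros((3,3));b=np.zeros(3)
    for o,d in rays:
        P=np.eye(3)-np.outer(d,d);A+=P;b+=P@o
    x=np.linalg.solve(A,b)
    return x,[np.linalg.norm((np.eye(3)-np.outer(d,d))@(x-o)) for o,d in rays]
def proj(f,X):
    R,t=cam(f); c=R@np.array(X,float)+t; return [round(f['fx']*c[0]/c[2]+f['cx'],1),round(f['fy']*c[1]/c[2]+f['cy'],1)]
def wray(f,p,st):
    T=np.array(f['tool_from_camera']); dx=(p[0]-f['cx']);dy=(p[1]-f['cy'])
    v=np.array([dx/f['fx'],dy/f['fy']]); th=np.linalg.norm(v)
    d=np.array([*(v/max(th,1e-9)*np.sin(th)),np.cos(th)])
    Rt=Ro.from_euler('xyz',st['ee_rot'],degrees=True).as_matrix()
    return Rt@T[:3,3]+np.array(st['ee_pos']), Rt@T[:3,:3]@d
def wproj(f,X,st):
    T=np.array(f['tool_from_camera']);Rt=Ro.from_euler('xyz',st['ee_rot'],degrees=True).as_matrix()
    c=T[:3,:3].T@(Rt.T@(np.array(X)-st['ee_pos'])-T[:3,3]); th=np.arctan2(np.hypot(c[0],c[1]),c[2]); u=c[:2]/np.hypot(c[0],c[1])*th
    return [round(f['fx']*u[0]+f['cx'],1),round(f['fy']*u[1]+f['cy'],1)]
def wonz(f,p,st,z):
    o,d=wray(f,p,st); return o+d*(z-o[2])/d[2]
E
cat > a.py <<'E'
from h import *
st=sensors.state(); print({k:np.round(v,2) for k,v in st.items()})
F={}
for n in ['scene','side']:
    F[n]=grab_frame(n); cv2.imwrite(f'pics/{n}0.png',F[n]['img'])
s0=sensors.state();F['wrist']=grab_frame('wrist'); cv2.imwrite('pics/wrist0.png',F['wrist']['img'])
for l in ['station','stops','clamp_bar','cassette','cassette_eye','hook_tool','hook_grip','hook_tip','tool_mat','ring_nut_grip','clamp_foot','beaker','reagent_bottle','well_plate','pipette']:
    rays=[];o=[]
    for n in F:
        r=finder.spot_point(F[n],l)
        if r:
            o.append((n,np.round(r[0]['point'],1).tolist(),round(r[0]['conf'],2)))
            if r[0]['conf']>.3: rays.append(ray(F[n],r[0]['point']) if n!='wrist' else wray(F[n],r[0]['point'],s0))
    print(l,o)
    if len(rays)>1: x,e=tri(rays);print('   ',x.round(1),np.round(e,1))
E
python3 a.py
```

```text
pics
{'time_s': np.float64(0.0), 'qpos': array([72.13, 18.35, 89.7 ,  0.  , 72.04, -1.15]), 'qvel': array([-0.04,  0.  ,  0.03,  0.03,  0.02,  0.02]), 'effort': array([  0.  , -41.25, -23.2 ,   0.07,   0.05,  -0.  ]), 'ee_pos': array([165.28, 550.23, 213.12]), 'ee_rot': array([ -91.27,   89.9 , -107.99]), 'force': array([ 0.26, -0.01,  0.39]), 'torque': array([ 0.03,  0.04, -0.  ]), 'gripper_width': np.float64(91.39)}
station [('scene', [251.9, 226.5], 0.84), ('side', [247.6, 206.3], 0.73)]
    [618.4  -4.7  19.9] [10.2 10.2]
stops [('scene', [263.1, 224.4], 0.82), ('side', [255.1, 219.0], 0.69)]
    [ 5.75e+02 -1.00e-01  7.00e-01] [0.4 0.4]
clamp_bar [('scene', [234.2, 202.8], 0.53), ('side', [259.5, 190.6], 0.68)]
    [631.2 -94.2  36. ] [2.9 2.9]
cassette [('scene', [231.1, 228.7], 0.48), ('side', [236.9, 199.3], 0.5)]
    [678.8 -19.8  12.9] [1.4 1.4]
cassette_eye [('scene', [258.9, 218.8], 0.5), ('side', [253.0, 213.6], 0.52)]
    [586.3  -4.6  23.2] [3.2 3.2]
hook_tool [('scene', [306.0, 338.0], 0.22), ('side', [239.2, 298.0], 0.61)]
hook_grip [('scene', [259.0, 152.7], 0.73), 
[... 198 characters left out ...]
 [350.5, 278.5], 0.92), ('side', [228.0, 293.7], 0.71)]
    [447.6 286.5  -3.8] [3.7 3.7]
ring_nut_grip [('scene', [246.5, 219.3], 0.63), ('side', [259.3, 177.0], 0.63)]
    [630.9 -58.   64.1] [52.5 52.5]
clamp_foot [('scene', [246.1, 217.6], 0.5)]
beaker [('scene', [252.7, 290.1], 0.65), ('side', [184.9, 235.9], 0.87)]
    [714.5 208.    3.5] [3.5 3.5]
reagent_bottle [('scene', [307.3, 336.3], 0.78), ('side', [155.0, 278.8], 0.95)]
    [658.1 391.5  15.8] [6.2 6.2]
well_plate [('scene', [261.6, 150.9], 0.74), ('side', [347.7, 188.1], 0.82)]
    [ 401.1 -334.3   12.1] [7.5 7.5]
pipette [('scene', [259.5, 217.9], 0.71), ('side', [346.1, 152.6], 0.78)]
    [ 488.  -283.9  -31.4] [173.8 173.8]
```

```bash
python3 -c "
import cv2
for n in ['scene','side','wrist']:
    i=cv2.imread(f'pics/{n}0.png');cv2.imwrite(f'pics/{n}0b.png',cv2.resize(i,(800,600),interpolation=cv2.INTER_CUBIC))"
```

```text
(no output)
```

View pics/scene0b.png

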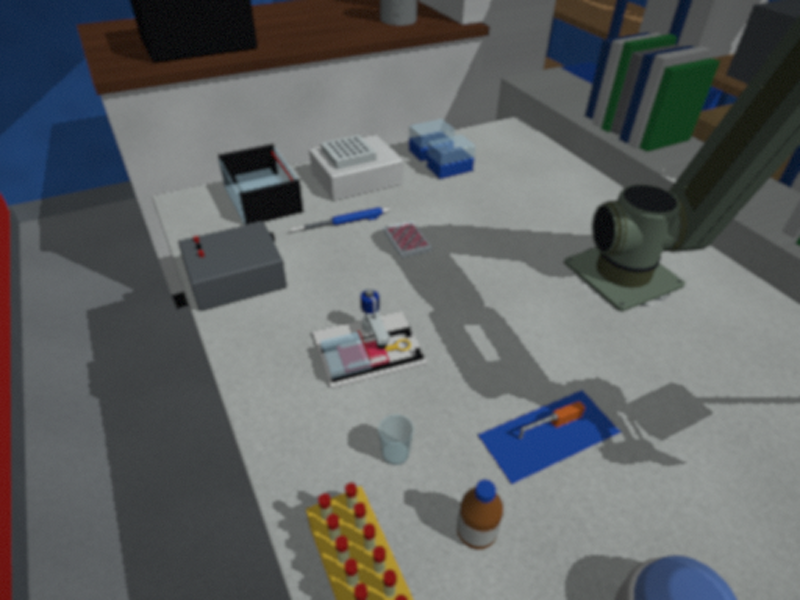

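View pics/side0b.png

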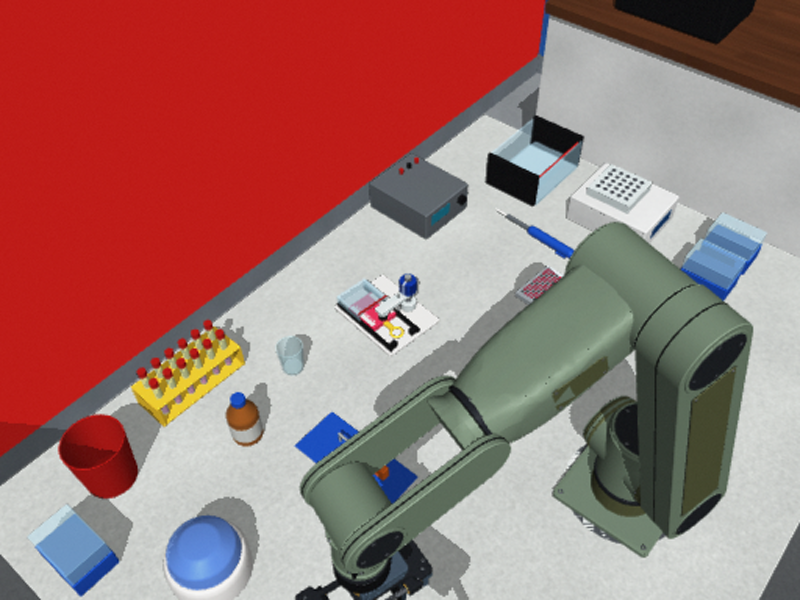

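View pics/wrist0b.png

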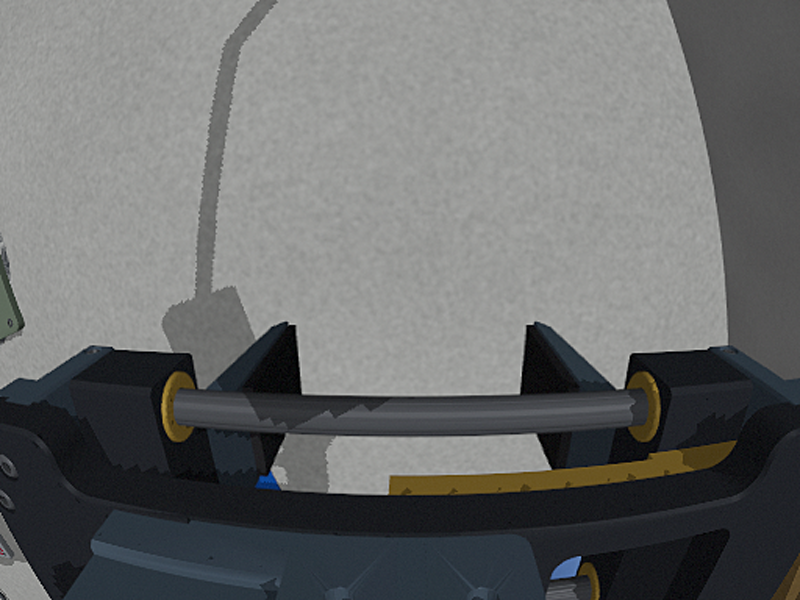

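The scene picture (800-wide scale) shows the hook on the mat, with its handle at about (570,413) and its tip at (520,432). The cassette eye is at (400,345), the nut at (370,300), and the beaker and bottle stand between the station and the mat.

```bash
python3 - <<'E'
from h import *
st=sensors.state()
f=grab_frame('scene');s=.64
for n,p,z in [('handle',(570,406),35),('tip',(519,434),3),('handleR',(584,410),28)]: print(n,onz(f,(p[0]*s,p[1]*s),z).round(1))
print(finder.spot_in(f,'hook_tool')[:3]); print('campos',ray(f,(0,0))[0])
g=grab_frame('side');print('side',ray(g,(0,0))[0])
print(onz(g,(382*s,470*s),28))
w=grab_frame('wrist');print(np.array(w['tool_from_camera']).round(3),w['fx'],w['cx'],w['cy'])
print(Ro.from_euler('xyz',st['ee_rot'],degrees=True).as_matrix().round(2))
i=cv2.resize(f['img'][210:330,280:440],(800,600),interpolation=cv2.INTER_CUBIC);cv2.imwrite('pics/hz.png',i)
i=cv2.resize(f['img'][180:260,190:290],(800,640),interpolation=cv2.INTER_CUBIC);cv2.imwrite('pics/sz.png',i[:600])
E
```

```text
handle [396.  276.7  35. ]
tip [497.2 268.5   3. ]
handleR [374.1 291.7  28. ]
[{'point': [361.4, 267.2], 'conf': 0.83}]
campos [961.61965674 684.18780596 847.78273187]
side [-154.67011826  825.79904739 1371.86318471]
[378.91496345 281.48460304  28.        ]
[[  -0.      -0.267    0.964 -170.425]
 [   1.      -0.       0.       1.03 ]
 [   0.       0.964    0.267  -75.89 ]
 [   0.       0.       0.       1.   ]] 297.3186396354542 262.55651747697397 188.88971337629326
[[ 0.    0.29  0.96]
 [ 0.    0.96 -0.29]
 [-1.    0.    0.  ]]
```

View pics/hz.png

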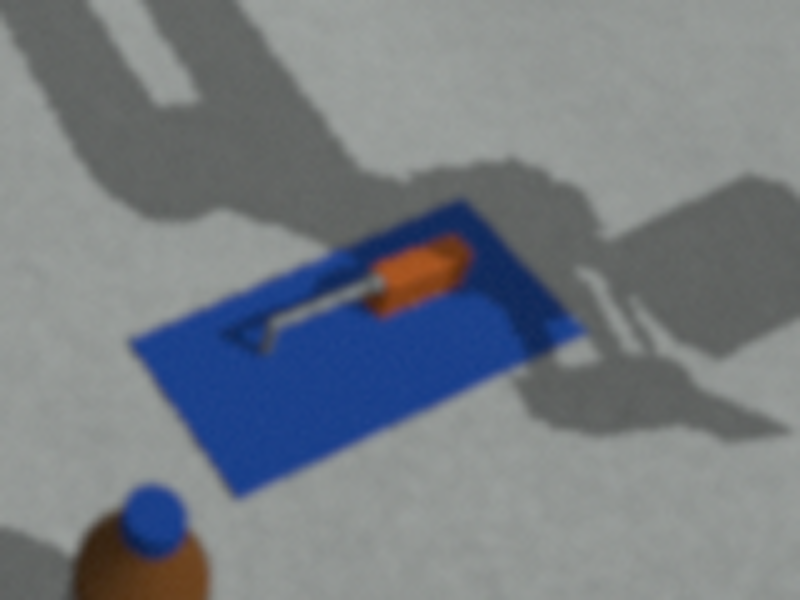

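View pics/sz.png

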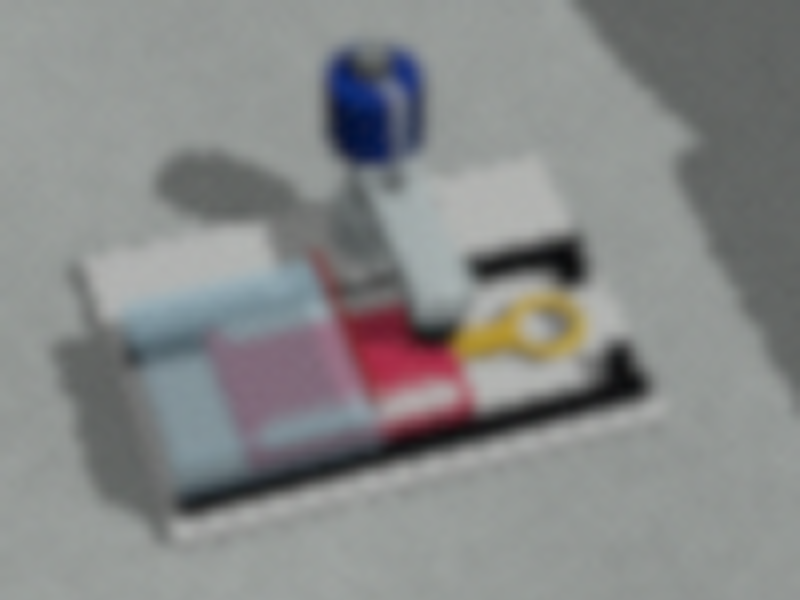

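Call:
play_rows:
  motion:
    - [0.012,-0.014,0,-0.12,1]
    - [0.032,-0.038,0,-0.25,1]
    - [0.058,-0.068,0,-0.37,1]
    - [0.085,-0.1,0,-0.5,1]
    - [0.115,-0.132,0,-0.62,1]
    - [0.14,-0.164,0,-0.75,1]
    - [0.17,-0.195,0,-0.87,1]
    - [0.195,-0.225,0,-1.0,1]

```text
time_s: 3.27
ee_pos: [361.5, 324.4, 214.3]
ee_rot: [112.3, 89.9, 38.2]
force: [1.6, 0.5, 1.3]
gripper_width: 91.2
```

Call:
play_rows:
  motion:
    - [0.015,-0.018,0,-0.12,1]
    - [0.025,-0.03,0,-0.25,1]
    - [0.033,-0.04,0,-0.37,1]
    - [0.033,-0.046,0,-0.5,1]
    - [0.033,-0.046,0,-0.62,1]
    - [0.033,-0.046,0,-0.75,1]
    - [0.033,-0.046,0,-0.87,1]
    - [0.033,-0.046,0,-1.0,1]

```text
time_s: 3.93
ee_pos: [393.4, 279.7, 214.1]
ee_rot: [152.2, 90.0, 21.1]
force: [1.0, -0.3, 0.1]
gripper_width: 91.4
```

Call:
play_rows:
  motion:
    - [0,0,0,-0.12,1]
    - [0,0,0,-0.25,1]
    - [0,0,0,-0.37,1]
    - [0,0,0,-0.5,1]
    - [0,0,0,-0.62,1]
    - [0,0,0,-0.75,1]
    - [0,0,0,-0.87,1]
    - [0,0,0,-0.91,1]

```text
time_s: 4.6
ee_pos: [393.3, 279.8, 214.1]
ee_rot: [176.4, 90.0, -6.8]
force: [-1.1, -0.6, 0.1]
gripper_width: 91.6
```

```bash
cat > b.py <<'E'
import sys
from h import *
tag=sys.argv[1]
st=sensors.state(); F={}
w=grab_frame('wrist')
print(round(st['time_s'],2),np.round(st['ee_pos'],1),np.round(st['ee_rot'],1),np.round(st['qpos'],1),np.round(st['force'],1),st['gripper_width'])
Rt=Ro.from_euler('xyz',st['ee_rot'],degrees=True).as_matrix();print('zhead',np.degrees(np.arctan2(Rt[1,2],Rt[0,2])).round(2))
cv2.imwrite(f'pics/w{tag}.png',cv2.resize(w['img'],(800,600),interpolation=cv2.INTER_CUBIC))
for a in sys.argv[2:]:
    l,z=a.split(':');r=finder.spot_point(w,l)
    for k in r[:2]: print(l,np.round(k['point'],1),round(k['conf'],2),wonz(w,k['point'],st,float(z)).round(1))
E
python3 b.py 1 hook_grip:23 hook_tip:3 hook_tool:3 tool_mat:0 stops:10 cassette_eye:18 station:0
```

```text
4.6 [393.3 279.8 214.1] [176.4  90.   -6.8] [ 34.1  10.  101.1  -0.   68.9 127.2] [-1.1 -0.6  0.1] 91.60704647298458
zhead 176.85
hook_grip [264.5 160.1] 0.9 [404.7 278.   23. ]
hook_tip [260.7  81.3] 0.66 [503.2 277.4   3. ]
hook_tool [265.6 157.8] 0.61 [404.1 276.5   3. ]
tool_mat [252.2 121.9] 0.75 [451.5 291.2   0. ]
tool_mat [509.6   7.7] 0.34 [ 658.2 -154.6    0. ]
stops [454.3  35.7] 0.94 [578.4  -6.3  10. ]
cassette_eye [456.6  28.8] 0.71 [587.5  -6.   18. ]
station [449.2   9.2] 0.68 [623.6  -9.8   0. ]
```

View pics/w1.png

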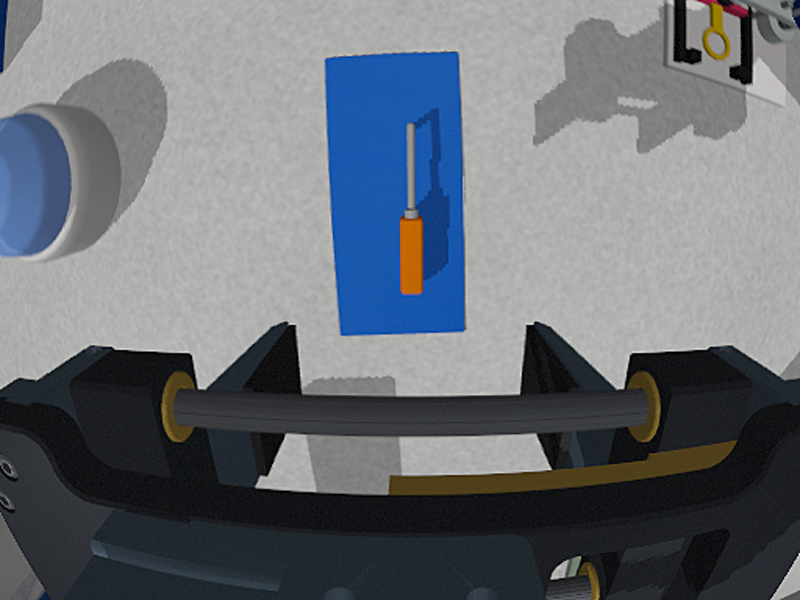

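The wrist picture (800-wide scale) shows the handle at about (411,255), the rod bend at (410,125) and the eye at (716,40). I'll measure the hook from these pixels.

```bash
python3 - <<'E'
from h import *
st=sensors.state(); w=grab_frame('wrist'); hsv=cv2.cvtColor(w['img'],cv2.COLOR_BGR2HSV)
m=cv2.inRange(hsv,(5,150,120),(20,255,255)); m[:, :240]=0;m[:,300:]=0;m[200:]=0
n,l,s,c=cv2.connectedComponentsWithStats(m);k=1+s[1:,4].argmax();print(s[k],c[k])
ys,xs=np.where(l==k)
for r in [s[k][1]+5,s[k][1]+15,s[k][1]+30,s[k][1]+45]:
    q=xs[ys==r]; print(r,q.min(),q.max(),wonz(w,((q.min()+q.max())/2,r),st,35).round(1))
print('front',wonz(w,(c[k][0],s[k][1]-.5),st,35),'rear',wonz(w,(c[k][0],s[k][1]+s[k][3]-.5),st,35), 'ctr',wonz(w,c[k],st,35))
print('bend',wonz(w,(410*.64,124*.64),st,33),wonz(w,(411*.64,205*.64),st,33))
E
```

```text
[256 140  15  48 685] [262.78832117 162.95328467]
145 256 270 [425.1 279.   35. ]
155 256 270 [413.1 279.6  35. ]
170 256 269 [394.9 281.1  35. ]
185 257 270 [376.2 280.8  35. ]
front [431.62248734 278.89632356  35.        ] rear [373.11873523 281.79471371  35.        ] ctr [403.48321475 280.29100165  35.        ]
bend [502.67339197 275.82027225  33.        ] [441.27770325 278.11996409  33.        ]
```

Call:
play_rows:
  motion:
    - [0.002,0,-0.02,0,1]
    - [0.004,0,-0.05,0,1]
    - [0.006,0,-0.085,0,1]
    - [0.009,0,-0.12,0,1]
    - [0.009,0.0005,-0.155,0,1]
    - [0.009,0.0005,-0.185,0,1]
    - [0.009,0.0005,-0.2,0,1]
    - [0.009,0.0005,-0.207,0,1]

```text
time_s: 5.72
ee_pos: [400.8, 279.3, 4.5]
ee_rot: [37.1, 89.7, -145.8]
force: [-0.3, -0.4, 0.3]
gripper_width: 91.4
```

Call:
play_rows:
  motion:
    - [0,0,0,0,0.1]
    - [0,0,0,0,0.1]
    - [0,0,0,0,0.1]
    - [0,0,0,0,0.1]
    - [0,0,0,0,0.1]
    - [0,0,0,0,0.1]
    - [0,0,0,0,0.1]
    - [0,0,0,0,0.1]
  squeeze: 40

```text
time_s: 6.38
ee_pos: [402.4, 280.4, 7.3]
ee_rot: [-153.3, 90.0, 23.8]
force: [-0.2, -0.3, -0.5]
gripper_width: 40.5
```

```bash
python3 b.py 2 hook_tip:3 stops:10 cassette_eye:18
```

```text
6.38 [402.4 280.4   7.3] [-153.3   90.    23.8] [ 33.5  24.3 116.   -0.   39.7 126.4] [-0.2 -0.3 -0.5] 40.49666810156835
zhead 177.13
hook_tip [264.   65.2] 0.81 [503.2 275.7   3. ]
```

View pics/w2.png

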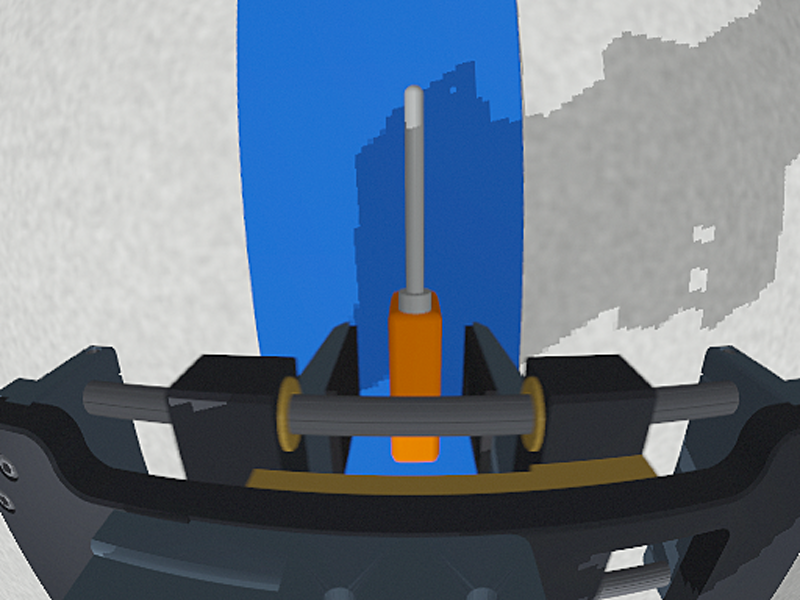

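Call:
play_rows:
  motion:
    - [0,0,-0.002,0,0.1]
    - [0,0,-0.002,0,0.1]
    - [0,0,-0.002,0,0.1]
    - [0,0,-0.002,0,0.1]
    - [0,0,-0.002,0,0.1]
    - [0,0,0.003,0,0.1]
    - [0,0,0.015,0,0.1]
    - [0,0,0.035,0,0.1]

```text
time_s: 7.25
ee_pos: [400.5, 279.3, 40.7]
ee_rot: [35.7, 89.7, -147.2]
force: [0.5, 0.9, -0.6]
gripper_width: 18.1
```

```bash
python3 b.py 3 hook_tip:40
```

```text
7.25 [400.5 279.3  40.7] [  35.7   89.7 -147.2] [ 33.5  21.4 114.1   0.   44.8 126.4] [ 0.5  0.9 -0.6] 18.109959460068186
zhead 177.12
hook_tip [266.3  67.5] 0.63 [499.3 273.3  40. ]
```

View pics/w3.png

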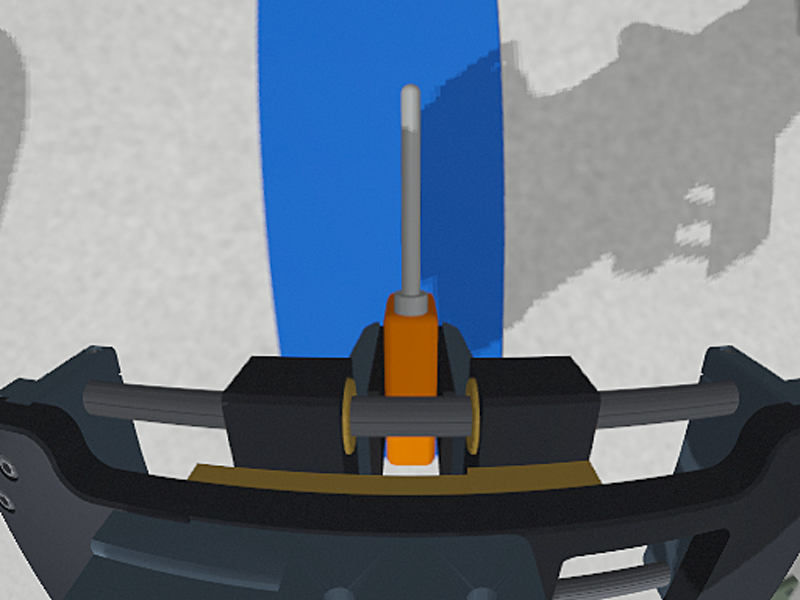

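Call:
play_rows:
  motion:
    - [0.004,-0.01,0.03,0,0.1]
    - [0.012,-0.04,0.06,0,0.1]
    - [0.022,-0.08,0.08,0,0.1]
    - [0.032,-0.12,0.09,0,0.1]
    - [0.042,-0.16,0.09,0,0.1]
    - [0.052,-0.2,0.09,0,0.1]
    - [0.06,-0.24,0.09,0,0.1]
    - [0.068,-0.27,0.09,0,0.1]

```text
time_s: 8.02
ee_pos: [469.7, 7.9, 131.3]
ee_rot: [20.2, 89.9, -162.7]
force: [0.7, 0.7, -1.1]
gripper_width: 18.2
```

Call:
play_rows:
  motion:
    - [0,-0.01,0,0,0.1]
    - [0,-0.014,0,0,0.1]
    - [0,-0.014,0,0,0.1]
    - [0,-0.014,0,0,0.1]
    - [0,-0.014,0,0,0.1]
    - [0,-0.014,0,0,0.1]
    - [0,-0.014,0,0,0.1]
    - [0,-0.014,0,0,0.1]

```text
time_s: 8.68
ee_pos: [470.2, -2.9, 132.0]
ee_rot: [117.6, 90.0, -65.2]
force: [0.3, 0.1, -1.3]
gripper_width: 17.5
```

```bash
python3 b.py 4 hook_tip:127 stops:10 cassette_eye:18 station:0 ring_nut_grip:90 clamp_bar:54 cassette:10
```

```text
8.68 [470.2  -2.9 132. ] [117.6  90.  -65.2] [ -1.7  13.1 110.   -0.   56.9  91. ] [ 0.3  0.1 -1.3] 17.493019171616528
zhead 177.21
hook_tip [266.3  69.7] 0.56 [568.4  -8.7 127. ]
stops [260.7  77. ] 0.55 [576.4  -5.   10. ]
cassette_eye [266.8  60.5] 0.64 [591.3 -11.6  18. ]
station [266.   32.9] 0.72 [623.5 -12.6   0. ]
station [263.1 228.8] 0.56 [4.157e+02 4.000e-01 0.000e+00]
ring_nut_grip [370.8   2.7] 0.72 [626.8 -90.2  90. ]
ring_nut_grip [ 43.5 205.9] 0.26 [480.  202.6  90. ]
clamp_bar [360.8  14.2] 0.9 [628.3 -94.   54. ]
cassette [266.7 244.3] 0.4 [401.3  -2.8  10. ]
```

View pics/w4.png

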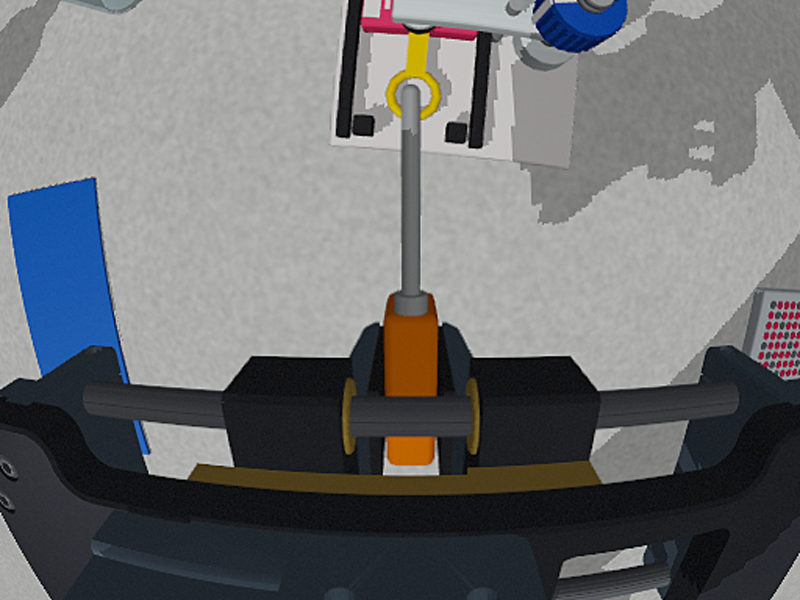

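```bash
python3 - <<'E'
from h import *
st=sensors.state(); w=grab_frame('wrist'); s=.64
P={}
for n,p,z in [('stopL',(363,124),26),('stopR',(457,131),26),('eye',(413,95),20),('eye2',(413,94),18),('tongue',(419,42),20),('bend',(410,86),159),('wallRnear',(476,147),32),('wallRfar',(485,35),32),('wallLnear',(344,136),32),('wallLfar',(355,5),32),('stud',(598,1),112),('rodnear',(411,290),157)]:
    P[n]=wonz(w,(p[0]*s,p[1]*s),st,z); print(n,P[n].round(1))
def yaw(a,b): d=P[b]-P[a]; return np.degrees(np.arctan2(d[1],d[0])).round(2)
print(yaw('stopR','stopL')-90,yaw('eye','tongue'),yaw('wallRnear','wallRfar'),yaw('wallLnear','wallLfar'),yaw('rodnear','bend'))
f=grab_frame('scene');g=grab_frame('side')
for l in ['ring_nut_grip','cassette_eye','hook_tip','stops','ring_nut']:
    for n,q in (('sc',f),('si',g)):
        r=(finder.spot_point if l!='ring_nut' else finder.spot_in)(q,l); print(l,n,[(np.round(k['point'],1).tolist(),round(k['conf'],2)) for k in r[:2]])
cv2.imwrite('pics/sz2.png',cv2.resize(f['img'][170:270,190:315],(750,600),interpolation=cv2.INTER_CUBIC))
cv2.imwrite('pics/gz2.png',cv2.resize(g['img'][160:240,205:305],(750,600),interpolation=cv2.INTER_CUBIC))
E
```

```text
stopL [574.2  20.   26. ]
stopR [567.2 -34.8  26. ]
eye [590.8 -10.2  20. ]
eye2 [591.8 -10.3  18. ]
tongue [624.4 -15.5  20. ]
bend [571.6  -7.6 159. ]
wallRnear [557.1 -44.8  32. ]
wallRfar [624.9 -53.7  32. ]
wallLnear [567.4  30.8  32. ]
wallLfar [647.6  20.9  32. ]
stud [620.9 -91.6 112. ]
rodnear [507.   -4.6 157. ]
-7.260000000000005 -8.98 -7.49 -7.09 -2.6
ring_nut_grip sc [([235.6, 192.8], 0.51)]
ring_nut_grip si [([344.0, 149.8], 0.58), ([260.4, 176.9], 0.5)]
cassette_eye sc [([260.9, 149.3], 0.64), ([255.0, 217.4], 0.55)]
cassette_eye si [([254.4, 209.9], 0.59)]
hook_tip sc [([266.0, 194.9], 0.43), ([257.8, 219.5], 0.29)]
hook_tip si []
stops sc [([263.0, 221.7], 0.56), ([297.4, 185.0], 0.3)]
stops si [([257.7, 219.6], 0.82)]
ring_nut sc [([233.0, 194.6], 0.52)]
ring_nut si []
```

View pics/sz2.png

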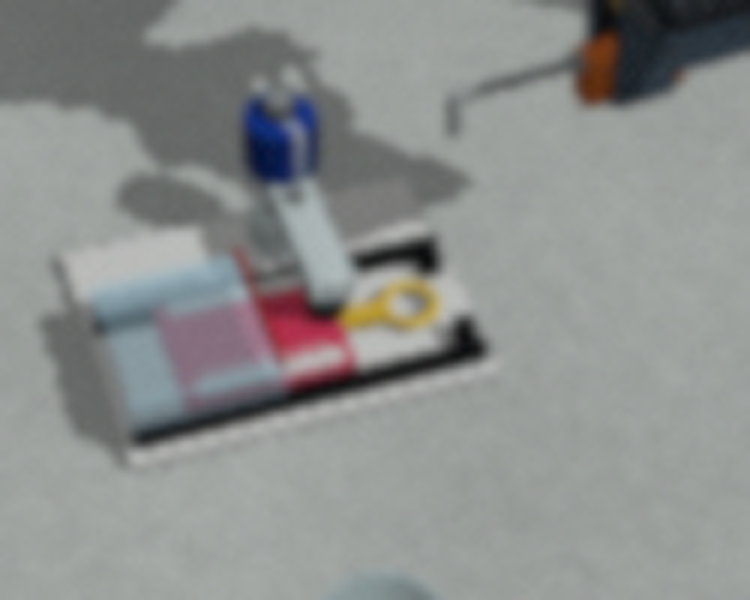

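View pics/gz2.png

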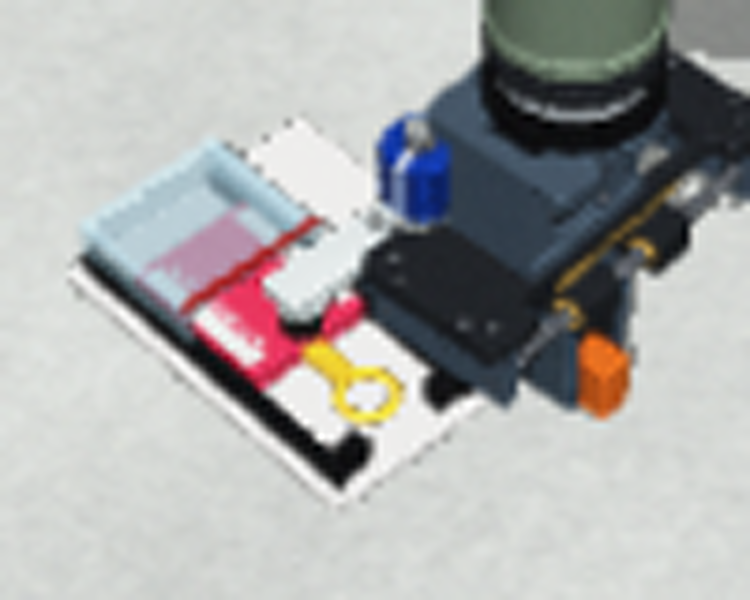

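Call:
play_rows:
  motion:
    - [0.003,0.001,-0.01,-0.01,0.1]
    - [0.008,0.002,-0.025,-0.02,0.1]
    - [0.014,0.004,-0.045,-0.04,0.1]
    - [0.019,0.005,-0.065,-0.06,0.1]
    - [0.022,0.0055,-0.08,-0.08,0.1]
    - [0.022,0.0055,-0.088,-0.08,0.1]
    - [0.022,0.0055,-0.09,-0.08,0.1]
    - [0.022,0.0055,-0.09,-0.08,0.1]

```text
time_s: 10.4
ee_pos: [491.8, 1.9, 41.3]
ee_rot: [10.3, 89.9, -177.2]
force: [-0.0, -0.4, -0.5]
gripper_width: 18.2
```

```bash
python3 b.py 5 hook_tip:39.5 stops:10 cassette_eye:18; python3 - <<'E'
import cv2
i=cv2.imread('pics/w5.png')[0:300,250:570];cv2.imwrite('pics/w5z.png',cv2.resize(i,(640,600)))
E
```

```text
10.4 [491.8   1.9  41.3] [  10.3   89.9 -177.2] [ -1.1  21.5 113.8  -0.   44.8  96.3] [-0.  -0.4 -0.5] 18.154152380602834
zhead 172.56
hook_tip [264.1  68.8] 0.68 [589.3 -10.6  39.5]
hook_tip [263.4  91.8] 0.39 [576.   -8.5  39.5]
stops [263.7  92.7] 0.83 [576.9  -8.9  10. ]
cassette_eye [262.4  69.9] 0.66 [591.5  -9.9  18. ]
```

View pics/w5z.png

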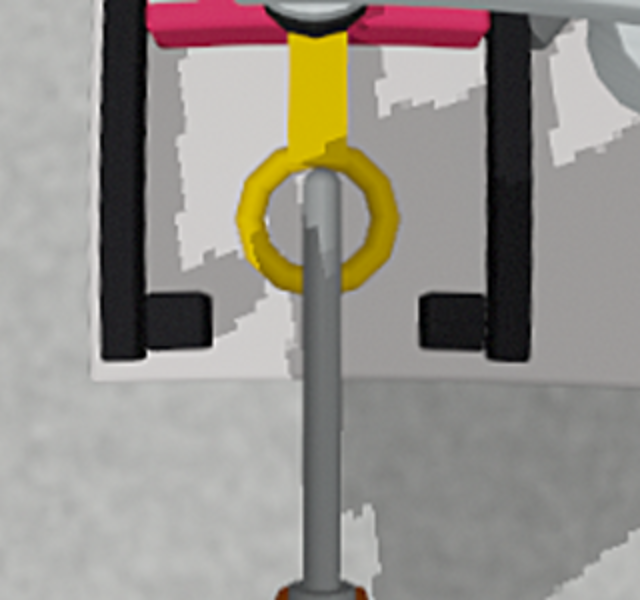

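Call:
play_rows:
  motion:
    - [0,0.001,-0.004,0,0.1]
    - [0,0.001,-0.009,0,0.1]
    - [0,0.001,-0.014,0,0.1]
    - [0,0.001,-0.019,0,0.1]
    - [0,0.001,-0.023,0,0.1]
    - [0,0.001,-0.026,0,0.1]
    - [0,0.001,-0.027,0,0.1]
    - [0,0.001,-0.027,0,0.1]

```text
time_s: 11.27
ee_pos: [492.1, 2.8, 14.6]
ee_rot: [13.9, 90.0, -173.6]
force: [0.4, 0.0, -1.3]
gripper_width: 17.9
```

```bash
python3 b.py 6 cassette_eye:18; python3 - <<'E'
import cv2
i=cv2.imread('pics/w6.png')[0:300,250:570];cv2.imwrite('pics/w6z.png',cv2.resize(i,(640,600)))
E
```

```text
11.27 [492.1   2.8  14.6] [  13.9   90.  -173.6] [ -1.   23.7 115.4  -0.   40.9  96.5] [ 0.4  0.  -1.3] 17.86172951969119
zhead 172.54
```

View pics/w6z.png

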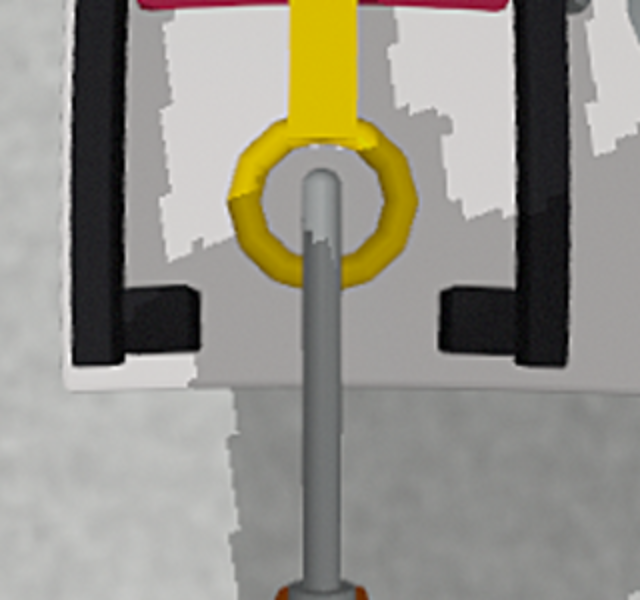

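Call:
play_rows:
  motion:
    - [-0.004,0.0005,0,0,0.1]
    - [-0.01,0.0013,0,0,0.1]
    - [-0.018,0.0023,0,0,0.1]
    - [-0.026,0.0034,0,0,0.1]
    - [-0.034,0.0044,0,0,0.1]
    - [-0.042,0.0055,0,0,0.1]
    - [-0.049,0.0064,0,0,0.1]
    - [-0.054,0.007,0,0,0.1]

```text
time_s: 12.03
ee_pos: [437.3, 9.9, 15.1]
ee_rot: [94.2, 90.0, -93.3]
force: [2.2, -0.1, 0.2]
gripper_width: 17.8
```

```bash
python3 b.py 7 cassette_eye:18 stops:10; python3 - <<'E'
import cv2
i=cv2.imread('pics/w7.png')[0:300,250:570];cv2.imwrite('pics/w7z.png',cv2.resize(i,(640,600)))
E
```

```text
12.03 [437.3   9.9  15.1] [ 94.2  90.  -93.3] [ -0.2  20.  122.3  -0.   37.6  97.3] [ 2.2 -0.1  0.2] 17.841615177828054
zhead 172.55
cassette_eye [264.   51.7] 0.56 [544.   -3.7  18. ]
stops [265.    5.4] 0.62 [574.7  -8.3  10. ]
```

View pics/w7z.png

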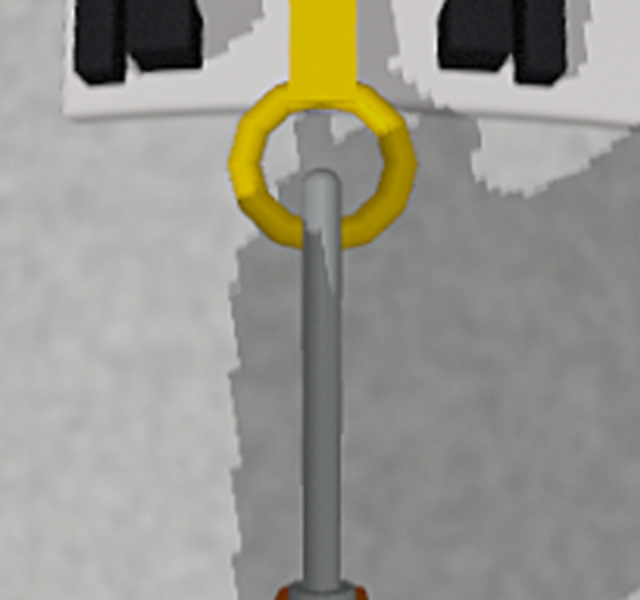

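Call:
play_rows:
  motion:
    - [-0.0015,0.0002,0,0,0.1]
    - [-0.003,0.0004,0,0,0.1]
    - [-0.0045,0.0006,0,0,0.1]
    - [-0.0055,0.0007,0,0,0.1]
    - [-0.0065,0.0008,0,0,0.1]
    - [-0.007,0.0009,0,0,0.1]
    - [-0.0075,0.001,0,0,0.1]
    - [-0.008,0.001,0,0,0.1]

```text
time_s: 12.85
ee_pos: [430.3, 10.9, 15.0]
ee_rot: [105.7, 90.0, -81.8]
force: [0.6, -0.5, -2.4]
gripper_width: 17.6
```

Call:
play_rows:
  motion:
    - [-0.0005,0.0001,0,0,0.1]
    - [-0.001,0.0001,0,0,0.1]
    - [-0.0015,0.0002,0,0,0.1]
    - [-0.002,0.0003,0,0,0.1]
    - [-0.0025,0.0003,0,0,0.1]
    - [-0.003,0.0004,0,0,0.1]
    - [-0.0035,0.0005,0,0,0.1]
    - [-0.0035,0.0005,0,0,0.1]

```text
time_s: 13.52
ee_pos: [429.9, 11.2, 15.5]
ee_rot: [-175.9, 89.6, -3.4]
force: [8.7, -2.1, -3.7]
gripper_width: 17.8
```

```bash
python3 b.py 8 cassette_eye:18 stops:10; python3 - <<'E'
import cv2
i=cv2.imread('pics/w8.png')[0:300,250:570];cv2.imwrite('pics/w8z.png',cv2.resize(i,(640,600)))
E
```

```text
13.52 [429.9  11.2  15.5] [-175.9   89.6   -3.4] [ -0.   19.3 123.5  -0.   36.8  97.5] [ 8.7 -2.1 -3.7] 17.8459992254302
zhead 172.55
cassette_eye [266.2  50. ] 0.79 [537.6  -3.8  18. ]
```

View pics/w8z.png

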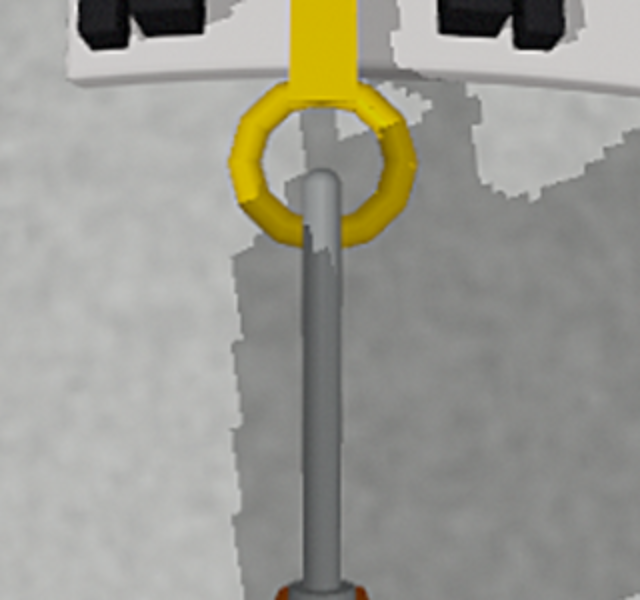

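Call:
play_rows:
  motion:
    - [0.004,-0.0005,0,0,0.1]
    - [0.008,-0.001,0,0,0.1]
    - [0.01,-0.0013,0,0,0.1]
    - [0.011,-0.0014,0.002,0,0.1]
    - [0.011,-0.0014,0.01,0,0.1]
    - [0.011,-0.0014,0.025,0,0.1]
    - [0.011,-0.0014,0.045,0,0.1]
    - [0.011,-0.0014,0.065,0,0.1]

```text
time_s: 14.33
ee_pos: [436.8, 10.0, 80.9]
ee_rot: [8.0, 89.9, -179.4]
force: [-0.1, -0.6, -0.8]
gripper_width: 17.9
```

```bash
python3 b.py 9 cassette_eye:18 stops:10 ring_nut_grip:90; python3 - <<'E'
import sys;sys.path.insert(0,'.')
from h import *
f=grab_frame('scene');g=grab_frame('side')
a=cv2.resize(f['img'][170:270,190:315],(750,600),interpolation=cv2.INTER_CUBIC)
b=cv2.resize(g['img'][160:240,205:305],(750,600),interpolation=cv2.INTER_CUBIC)
cv2.imwrite('pics/both9.png',cv2.resize(np.hstack([a,b]),(800,320)))
E
```

```text
14.33 [436.8  10.   80.9] [   8.    89.9 -179.4] [ -0.2  14.1 117.9  -0.   48.1  97.3] [-0.1 -0.6 -0.8] 17.882574227419266
zhead 172.54
cassette_eye [260.2  77.3] 0.65 [535.8  -0.   18. ]
stops [260.9  30.9] 0.67 [575.2  -5.7  10. ]
ring_nut_grip [263.4  27.9] 0.25 [555.8  -4.9  90. ]
```

View pics/w9.png

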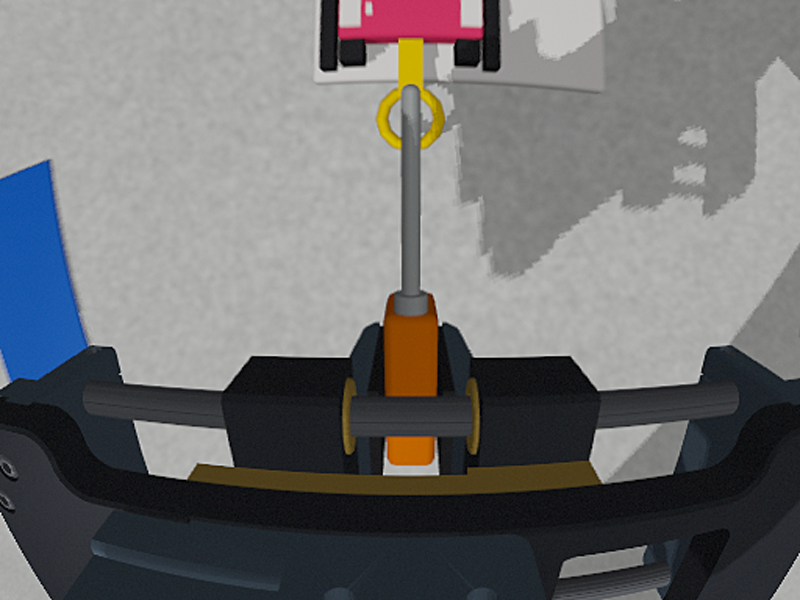

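View pics/both9.png

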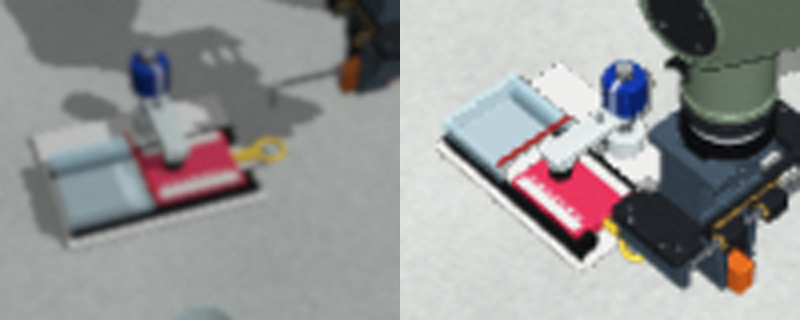

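Call:
play_rows:
  motion:
    - [-0.003,0.012,0.02,0.01,0.1]
    - [-0.007,0.042,0.03,0.02,0.1]
    - [-0.012,0.08,0.03,0.03,0.1]
    - [-0.017,0.12,0.03,0.04,0.1]
    - [-0.022,0.16,0.02,0.05,0.1]
    - [-0.027,0.2,0.01,0.06,0.1]
    - [-0.032,0.24,0,0.07,0.1]
    - [-0.035,0.265,-0.01,0.08,0.1]

```text
time_s: 15.3
ee_pos: [401.5, 277.9, 68.5]
ee_rot: [7.1, 89.9, -175.6]
force: [0.6, -0.2, -1.3]
gripper_width: 17.8
```

Call:
play_rows:
  motion:
    - [0,0.005,-0.006,0,0.1]
    - [0,0.006,-0.015,0,0.1]
    - [0,0.006,-0.027,0,0.1]
    - [0,0.006,-0.04,0,0.1]
    - [0,0.006,-0.05,0,0.1]
    - [0,0.006,-0.057,0,0.1]
    - [0,0.006,-0.061,0,0.1]
    - [0,0.006,-0.062,0,0.1]

```text
time_s: 15.97
ee_pos: [402.4, 279.7, 7.1]
ee_rot: [42.0, 89.9, -140.9]
force: [1.0, -0.3, -0.9]
gripper_width: 17.5
```

```bash
python3 b.py 10 hook_tip:3 tool_mat:0
```

```text
15.97 [402.4 279.7   7.1] [  42.    89.9 -140.9] [ 33.5  24.3 116.   -0.   39.8 126.4] [ 1.  -0.3 -0.9] 17.473262343312804
zhead 177.05
hook_tip [266.6  68.2] 0.9 [501.3 273.4   3. ]
tool_mat [239.4 157.8] 0.81 [448.7 292.5   0. ]
```

View pics/w10.png

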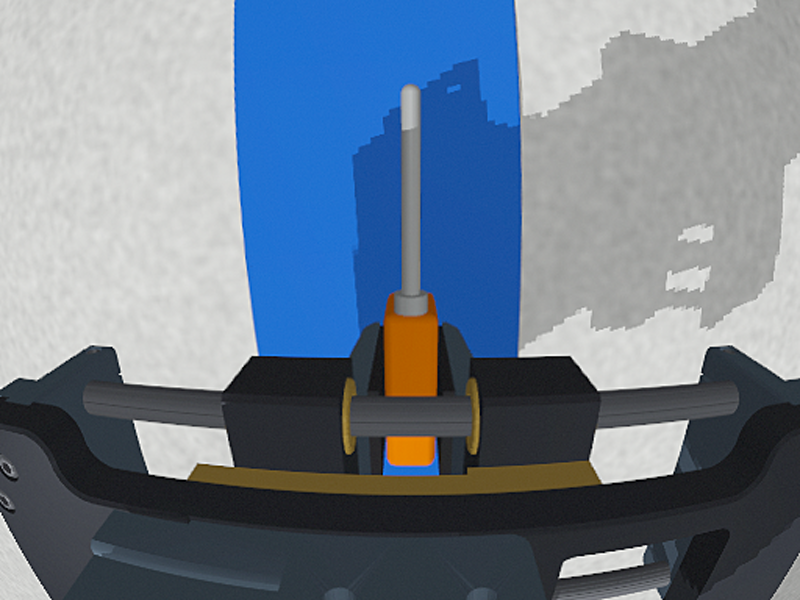

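Call:
play_rows:
  motion:
    - [0,0,-0.001,0,0.1]
    - [0,0,-0.0018,0,0.1]
    - [0,0,-0.0018,0,0.1]
    - [0,0,-0.0018,0,0.6]
    - [0,0,-0.0018,0,0.6]
    - [0,0,-0.0018,0,0.6]
    - [0,0,-0.0018,0,0.6]
    - [0,0,-0.0018,0,0.6]

```text
time_s: 16.78
ee_pos: [402.9, 281.0, 6.3]
ee_rot: [-166.6, 90.0, 10.6]
force: [0.3, 0.0, 0.4]
gripper_width: 48.3
```

Call:
play_rows:
  motion:
    - [0,0,0.015,0,0.6]
    - [0,0,0.04,0,0.6]
    - [0,0,0.07,0,0.6]
    - [0,0,0.105,0.05,0.8]
    - [0,0,0.14,0.15,1]
    - [0.01,-0.01,0.17,0.27,1]
    - [0.02,-0.03,0.19,0.39,1]
    - [0.035,-0.055,0.2,0.51,1]

```text
time_s: 17.45
ee_pos: [438.9, 226.9, 209.7]
ee_rot: [-176.5, 89.7, 30.4]
force: [0.2, -0.3, 0.2]
gripper_width: 85.1
```

```bash
python3 b.py 11 hook_tip:3 hook_grip:23 tool_mat:0
```

```text
17.45 [438.9 226.9 209.7] [-176.5   89.7   30.4] [ 26.   11.  100.4   0.   68.2  89.1] [ 0.2 -0.3  0.2] 85.0781086088203
zhead -153.17
hook_tip [252.1 106.6] 0.86 [503.  275.6   3. ]
hook_grip [212.2 176.7] 0.73 [404.  281.1  23. ]
```

View pics/w11.png

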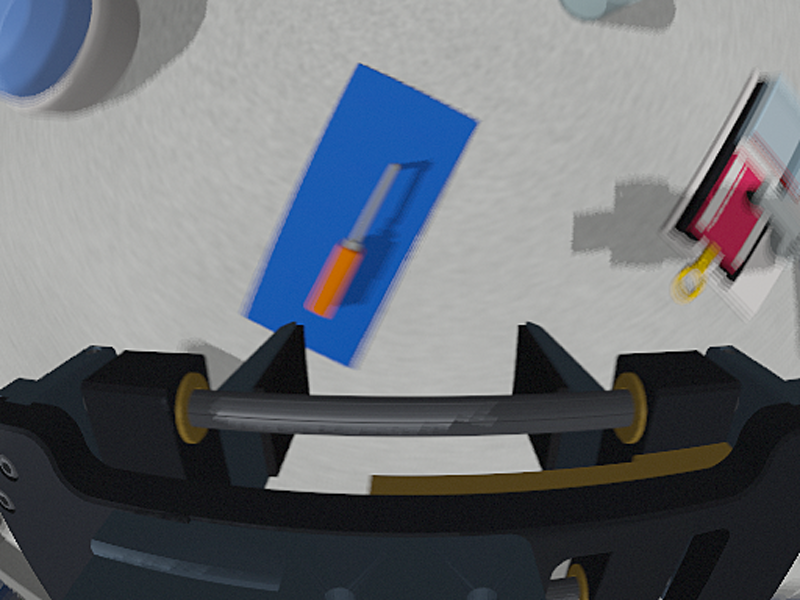

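Call:
play_rows:
  motion:
    - [0.011,-0.018,0,0.12,1]
    - [0.022,-0.037,0,0.25,1]
    - [0.034,-0.056,0,0.37,1]
    - [0.045,-0.075,0,0.5,1]
    - [0.056,-0.094,0,0.62,1]
    - [0.067,-0.112,0,0.75,1]
    - [0.079,-0.131,0,0.87,1]
    - [0.09,-0.15,0,1.0,1]

```text
time_s: 18.32
ee_pos: [527.4, 76.2, 204.8]
ee_rot: [-89.1, 89.8, 174.6]
force: [0.4, 0.3, -0.2]
gripper_width: 91.4
```

Call:
play_rows:
  motion:
    - [0.009,-0.014,0,0.12,1]
    - [0.018,-0.028,0,0.25,1]
    - [0.027,-0.042,0,0.37,1]
    - [0.035,-0.055,0,0.5,1]
    - [0.044,-0.069,0,0.62,1]
    - [0.052,-0.083,0,0.75,1]
    - [0.061,-0.096,0,0.87,1]
    - [0.07,-0.11,0,1.0,1]

```text
time_s: 18.98
ee_pos: [597.5, -33.2, 204.6]
ee_rot: [-159.2, 89.8, 161.5]
force: [0.4, -0.4, 0.8]
gripper_width: 91.3
```

Call:
play_rows:
  motion:
    - [0.009,-0.006,0,0.12,1]
    - [0.018,-0.012,0,0.25,1]
    - [0.027,-0.018,0,0.37,1]
    - [0.035,-0.024,0,0.5,1]
    - [0.043,-0.03,0,0.62,1]
    - [0.05,-0.035,0,0.75,1]
    - [0.055,-0.037,0,0.87,1]
    - [0.055,-0.037,0,1.0,1]

```text
time_s: 19.65
ee_pos: [653.2, -70.0, 204.1]
ee_rot: [143.2, 89.8, 160.9]
force: [0.6, 0.2, -0.2]
gripper_width: 91.0
```

```bash
python3 b.py 12 ring_nut_grip:90 cassette_eye:18 stops:10 clamp_bar:54
```

```text
19.65 [653.2 -70.  204.1] [143.2  89.8 160.9] [  -7.1   26.2   78.7    0.    75.3 -114.8] [ 0.6  0.2 -0.2] 91.01893927985456
zhead 17.69
ring_nut_grip [248.7 152.9] 0.81 [625.6 -91.3  90. ]
ring_nut_grip [309.8 156.8] 0.24 [611.  -33.5  90. ]
cassette_eye [344.3  97.5] 0.63 [535.2  -1.9  18. ]
stops [330.4 126.2] 0.94 [574.4  -5.   10. ]
clamp_bar [250.8 148.1] 0.61 [625.4 -90.6  54. ]
```

View pics/w12.png

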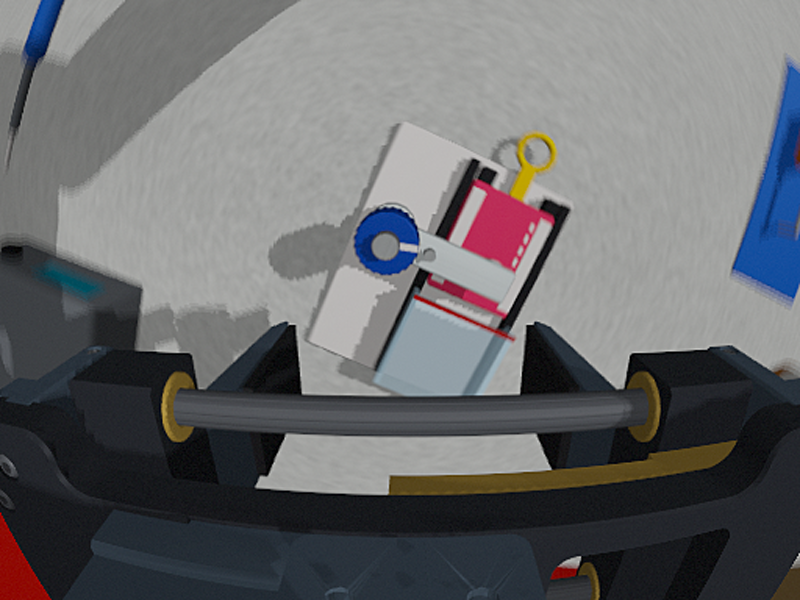

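```bash
python3 - <<'E'
from h import *
st=sensors.state(); w=grab_frame('wrist'); s=.64
print(wonz(w,(385*s,246*s),st,112),wonz(w,(387*s,246*s),st,103),st['ee_pos'])
hsv=cv2.cvtColor(w['img'],cv2.COLOR_BGR2HSV);m=cv2.inRange(hsv,(105,150,60),(130,255,255));m2=np.zeros_like(m);m2[120:185,215:285]=m[120:185,215:285]
(c,r)=cv2.minEnclosingCircle(np.argwhere(m2)[:,::-1].astype(np.int32).reshape(-1,1,2));print(c,r,wonz(w,c,st,95))
for z in (85,95,103): 
  a=wonz(w,(c[0]-r,c[1]),st,z);b=wonz(w,(c[0]+r,c[1]),st,z);print(z,np.linalg.norm(a-b))
cv2.imwrite('pics/n12.png',cv2.resize(w['img'][110:200,200:320],(800,600),interpolation=cv2.INTER_CUBIC))
E
```

```text
[626.10938529 -92.12383501 112.        ] [627.31582374 -91.00233327 103.        ] [652.42411253 -70.14817912 205.36558061]
(247.1007537841797, 154.00755310058594) 21.571380615234375 [625.66277259 -92.46954085  95.        ]
85 42.78016281452444
95 41.30952055530802
103 40.13300674793488
```

View pics/n12.png

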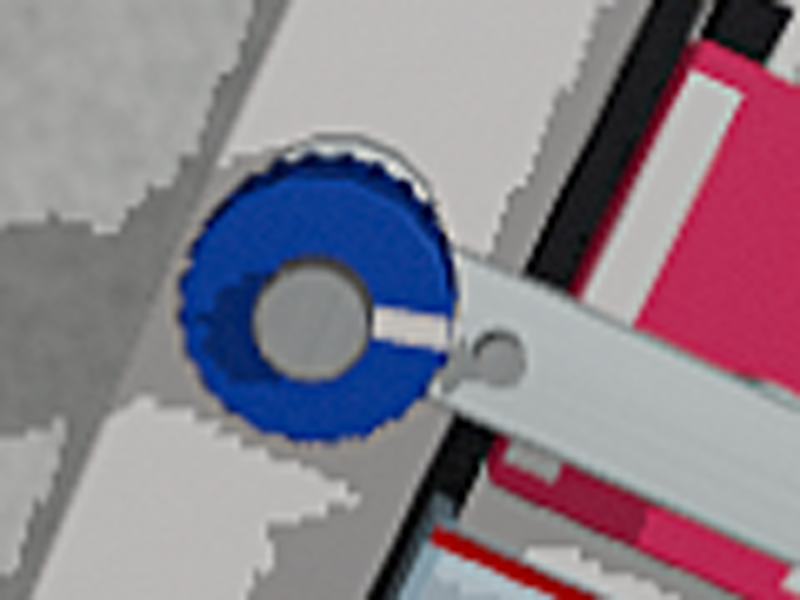

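Call:
play_rows:
  motion:
    - [-0.004,-0.003,0,0.11,1]
    - [-0.012,-0.01,-0.01,0.22,1]
    - [-0.02,-0.016,-0.025,0.3,1]
    - [-0.0255,-0.021,-0.045,0.3,1]
    - [-0.0265,-0.022,-0.07,0.3,1]
    - [-0.0265,-0.022,-0.095,0.3,1]
    - [-0.0265,-0.022,-0.118,0.3,1]
    - [-0.0265,-0.022,-0.131,0.3,1]

```text
time_s: 20.62
ee_pos: [624.5, -92.6, 72.4]
ee_rot: [133.2, 89.8, 167.7]
force: [0.4, 0.7, -0.0]
gripper_width: 91.2
```

Call:
play_rows:
  motion:
    - [0,0,0,0,0.4]
    - [0,0,0,0,0.4]
    - [0,0,0,0,0.4]
    - [0,0,0,0,0.4]
    - [0,0,0,0,0.4]
    - [0,0,0,0,0.4]
    - [0,0,0,0,0.4]
    - [0,0,0,0,0.4]
  squeeze: 30

```text
time_s: 21.28
ee_pos: [626.4, -93.1, 75.6]
ee_rot: [-39.4, 90.0, -4.8]
force: [0.6, -0.3, 0.0]
gripper_width: 40.8
```

```bash
python3 b.py 13 ring_nut_grip:90; python3 - <<'E'
import sys;sys.path.insert(0,'.')
from h import *
f=grab_frame('scene');g=grab_frame('side')
a=cv2.resize(f['img'][160:250,190:302],(750,600),interpolation=cv2.INTER_CUBIC)
b=cv2.resize(g['img'][140:220,205:305],(750,600),interpolation=cv2.INTER_CUBIC)
cv2.imwrite('pics/both13.png',cv2.resize(np.hstack([a,b]),(800,320)))
E
```

```text
21.28 [626.4 -93.1  75.6] [-39.4  90.   -4.8] [  -9.5   29.7   92.4    0.    57.8 -134.1] [ 0.6 -0.3  0. ] 40.83417266610521
zhead 34.56
ring_nut_grip [261.8 241.2] 0.69 [625.8 -92.8  90. ]
ring_nut_grip [403.2 365.3] 0.6 [660.6  78.1  90. ]
```

View pics/w13.png

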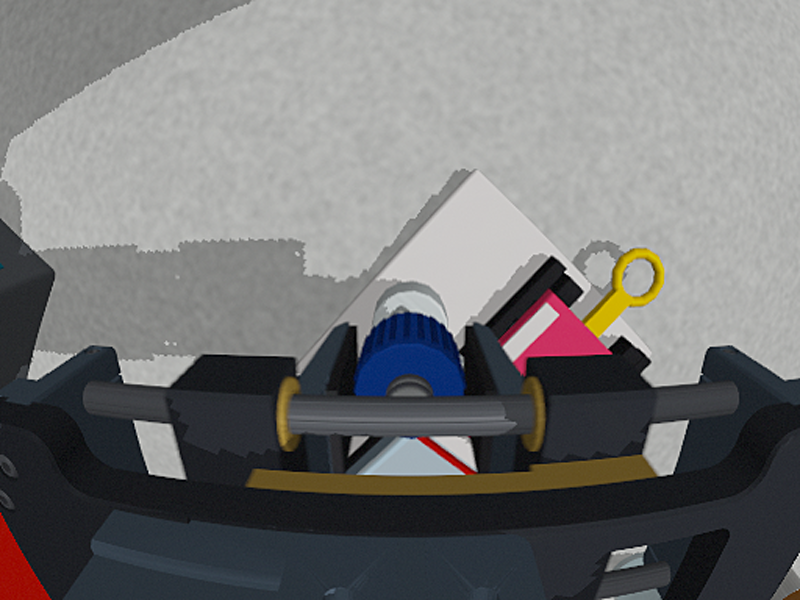

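View pics/both13.png

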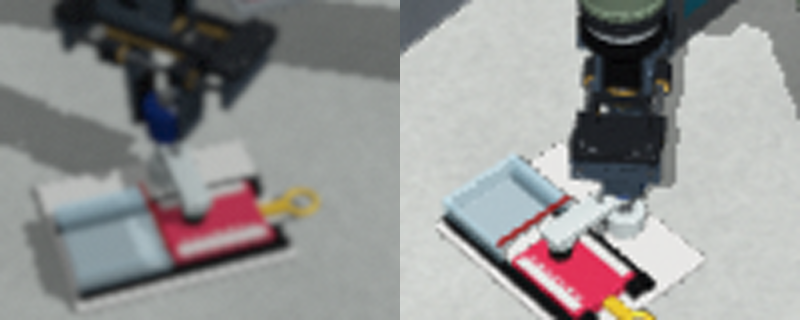

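Call:
play_rows:
  motion:
    - [0,0.0005,-0.0005,0,0.38]
    - [0,0.0005,-0.0005,0,0.38]
    - [0,0.0005,-0.0006,-0.06,0.38]
    - [0,0.0005,-0.0008,-0.18,0.38]
    - [0,0.0005,-0.001,-0.3,0.38]
    - [0,0.0005,-0.0013,-0.42,0.38]
    - [0,0.0005,-0.0015,-0.54,0.38]
    - [0,0.0005,-0.0017,-0.66,0.38]

```text
time_s: 22.15
ee_pos: [626.6, -93.1, 74.2]
ee_rot: [-37.3, 89.9, -40.9]
force: [-0.2, -2.3, 4.5]
gripper_width: 38.1
```

```bash
python3 b.py 14; python3 -c "
from h import *
print(np.round(sensors.state()['torque'],3))"
```

```text
22.15 [626.6 -93.1  74.2] [-37.3  89.9 -40.9] [ -9.5  29.8  92.5  -0.1  57.6 -95.9] [-0.2 -2.3  4.5] 38.05007371503088
zhead -3.57
[-0.465  0.143 -0.086]
```

View pics/w14.png

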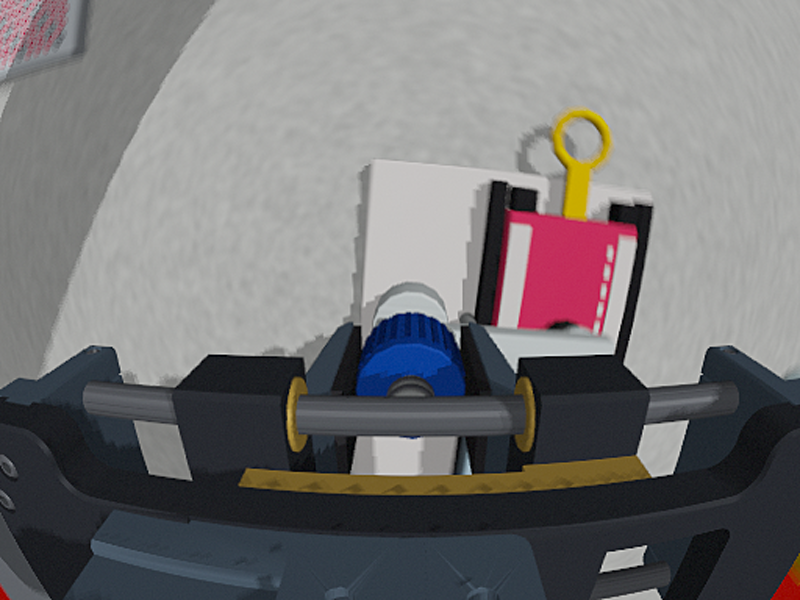

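Call:
play_rows:
  motion:
    - [0,-0.0003,-0.0002,-0.12,0.38]
    - [0,-0.0005,-0.0005,-0.24,0.38]
    - [0,-0.0005,-0.0007,-0.36,0.38]
    - [0,-0.0005,-0.0009,-0.48,0.38]
    - [0,-0.0005,-0.0011,-0.6,0.38]
    - [0,-0.0005,-0.0014,-0.72,0.38]
    - [0,-0.0005,-0.0016,-0.84,0.38]
    - [0,-0.0005,-0.0018,-0.96,0.38]

```text
time_s: 22.87
ee_pos: [626.9, -92.9, 72.4]
ee_rot: [66.0, 89.9, 7.5]
force: [-0.0, -0.3, 4.8]
gripper_width: 38.5
```

Call:
play_rows:
  motion:
    - [0,0,-0.0002,-0.12,0.38]
    - [0,0,-0.0005,-0.24,0.38]
    - [0,0,-0.0007,-0.36,0.38]
    - [0,0,-0.0009,-0.48,0.38]
    - [0,0,-0.0011,-0.6,0.38]
    - [0,0,-0.0014,-0.72,0.38]
    - [0,0,-0.0016,-0.84,0.38]
    - [0,0,-0.0018,-0.96,0.38]

```text
time_s: 23.53
ee_pos: [627.3, -92.8, 70.6]
ee_rot: [115.2, 89.9, 1.8]
force: [1.1, -0.9, 3.2]
gripper_width: 38.4
```

```bash
python3 b.py 15; python3 -c "
from h import *
print(np.round(sensors.state()['torque'],3))"
```

```text
23.53 [627.3 -92.8  70.6] [115.2  89.9   1.8] [-9.5 30.  92.7  0.  57.2 14. ] [ 1.1 -0.9  3.2] 38.37481641998876
zhead -113.44
[-0.16  -0.112 -0.095]
```

Call:
play_rows:
  motion:
    - [0,0,-0.0002,-0.12,0.38]
    - [0,0,-0.0005,-0.24,0.38]
    - [0,0,-0.0007,-0.36,0.38]
    - [0,0,-0.0009,-0.48,0.38]
    - [0,0,-0.0011,-0.6,0.38]
    - [0,0,-0.0014,-0.72,0.38]
    - [0,0,-0.0016,-0.84,0.38]
    - [0,0,-0.0018,-0.96,0.38]

```text
time_s: 24.25
ee_pos: [627.5, -93.2, 68.8]
ee_rot: [157.5, 89.8, -10.8]
force: [1.2, -0.8, 4.0]
gripper_width: 38.4
```

Call:
play_rows:
  motion:
    - [0,0,-0.0002,-0.12,0.38]
    - [0,0,-0.0005,-0.24,0.38]
    - [0,0,-0.0007,-0.36,0.38]
    - [0,0,-0.0009,-0.48,0.38]
    - [0,0,-0.0011,-0.6,0.38]
    - [0,0,-0.0014,-0.72,0.38]
    - [0,0,-0.0016,-0.84,0.38]
    - [0,0,-0.0018,-0.96,0.38]

```text
time_s: 24.92
ee_pos: [627.3, -93.6, 66.9]
ee_rot: [-162.7, 89.8, -26.0]
force: [1.5, -3.5, 4.0]
gripper_width: 38.2
```

```bash
python3 b.py 16; python3 -c "
from h import *
print(np.round(sensors.state()['torque'],3))"
```

```text
24.92 [627.3 -93.6  66.9] [-162.7   89.8  -26. ] [-9.500e+00  3.020e+01  9.290e+01 -1.000e-01  5.670e+01  1.238e+02] [ 1.5 -3.5  4. ] 38.16147982669907
zhead 136.69
[-0.483 -0.009 -0.068]
```

View pics/w16.png

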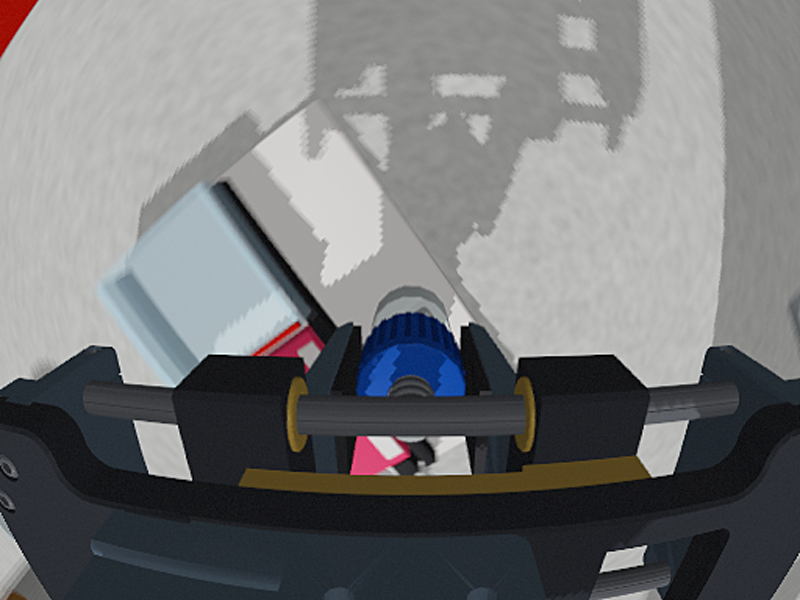

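Call:
play_rows:
  motion:
    - [0,0,-0.0002,-0.11,0.38]
    - [0,0,-0.0004,-0.2,0.38]
    - [0,0,-0.0004,-0.2,0.38]
    - [0,0,-0.0004,-0.2,0.75]
    - [0,0,-0.0004,-0.2,0.75]
    - [0,0,-0.0004,-0.2,0.75]
    - [0,0,-0.0004,-0.2,0.75]
    - [0,0,0.001,-0.1,0.75]

```text
time_s: 25.63
ee_pos: [625.5, -92.6, 66.4]
ee_rot: [32.2, 89.9, 163.4]
force: [0.5, -0.3, -0.3]
gripper_width: 67.3
```

Call:
play_rows:
  motion:
    - [0,0,0,0.12,0.75]
    - [0,0,0,0.24,0.75]
    - [0,0,0,0.37,0.75]
    - [0,0,0,0.49,0.75]
    - [0,0,0,0.62,0.75]
    - [0,0,0,0.74,0.75]
    - [0,0,0,0.87,0.75]
    - [0,0,0,0.99,0.75]

```text
time_s: 26.3
ee_pos: [625.8, -92.7, 66.7]
ee_rot: [-28.3, 89.9, 159.9]
force: [0.1, 0.1, 0.1]
gripper_width: 68.0
```

Call:
play_rows:
  motion:
    - [0,0,0,0.12,0.75]
    - [0,0,0,0.24,0.75]
    - [0,0,0,0.37,0.75]
    - [0,0,0,0.49,0.75]
    - [0,0,0,0.62,0.75]
    - [0,0,0,0.74,0.75]
    - [0,0,0,0.87,0.75]
    - [0,0,0,0.99,0.75]

```text
time_s: 26.97
ee_pos: [625.8, -92.7, 66.7]
ee_rot: [-88.0, 89.9, 156.8]
force: [-0.3, -0.6, 0.3]
gripper_width: 68.2
```

```bash
python3 b.py 17 ring_nut_grip:84; python3 - <<'E'
import sys;sys.path.insert(0,'.')
from h import *
f=grab_frame('scene');g=grab_frame('side')
a=cv2.resize(f['img'][160:250,190:302],(750,600),interpolation=cv2.INTER_CUBIC)
b=cv2.resize(g['img'][140:220,205:305],(750,600),interpolation=cv2.INTER_CUBIC)
cv2.imwrite('pics/both17.png',cv2.resize(np.hstack([a,b]),(800,320)))
E
```

```text
26.97 [625.8 -92.7  66.7] [-88.   89.9 156.8] [-9.5 30.2 93.   0.  56.9 15.6] [-0.3 -0.6  0.3] 68.18268776388041
zhead -115.12
ring_nut_grip [264.1 238.8] 0.79 [628.  -88.6  84. ]
```

View pics/w17.png

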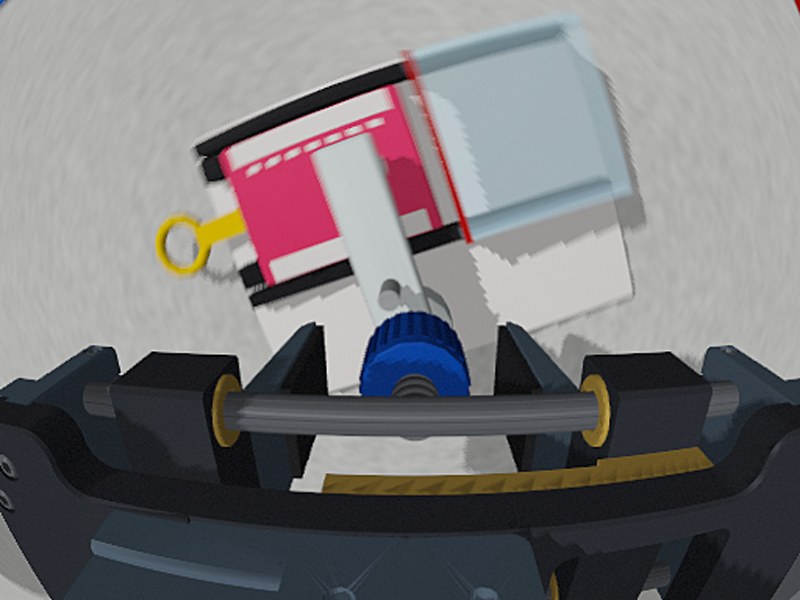

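View pics/both17.png

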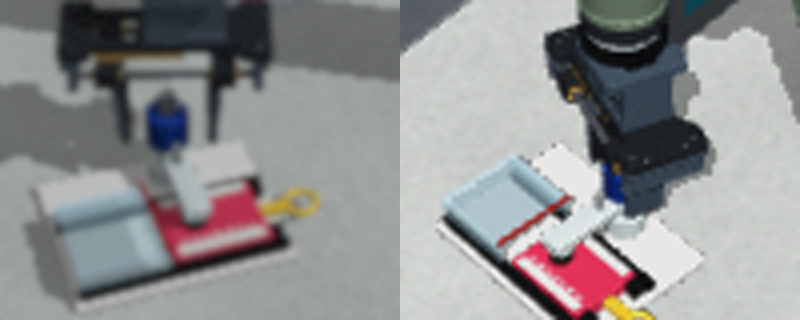

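Call:
play_rows:
  motion:
    - [0,0,-0.0005,0,0.38]
    - [0,0,-0.0005,0,0.38]
    - [0,0,-0.0005,0,0.38]
    - [0,0,-0.0005,0,0.38]
    - [0,0,-0.0005,0,0.38]
    - [0,0,-0.0005,0,0.38]
    - [0,0,-0.0006,-0.06,0.38]
    - [0,0,-0.0008,-0.16,0.38]

```text
time_s: 27.83
ee_pos: [627.0, -93.4, 66.5]
ee_rot: [102.0, 89.9, -22.9]
force: [1.8, -1.2, -1.0]
gripper_width: 38.3
```

Call:
play_rows:
  motion:
    - [0,0,-0.0001,-0.06,0.38]
    - [0,0,-0.0002,-0.12,0.38]
    - [0,0,-0.0003,-0.18,0.38]
    - [0,0,-0.0004,-0.24,0.38]
    - [0,0,-0.0005,-0.3,0.38]
    - [0,0,-0.0007,-0.36,0.38]
    - [0,0,-0.0008,-0.42,0.38]
    - [0,0,-0.0008,-0.42,0.38]

```text
time_s: 28.5
ee_pos: [626.8, -93.4, 66.6]
ee_rot: [102.1, 89.9, -46.6]
force: [0.5, -1.2, 4.3]
gripper_width: 38.4
```

```bash
python3 b.py 18; python3 -c "
from h import *
print(np.round(sensors.state()['torque'],3))"
```

```text
28.5 [626.8 -93.4  66.6] [102.1  89.9 -46.6] [-9.5 30.2 93.  -0.1 56.7 49.3] [ 0.5 -1.2  4.3] 38.36330737930386
zhead -148.7
[-0.351  0.138  0.576]
```

Call:
play_rows:
  motion:
    - [0,0,0,-0.04,0.38]
    - [0,0,0,-0.08,0.38]
    - [0,0,0,-0.12,0.38]
    - [0,0,0,-0.16,0.38]
    - [0,0,0,-0.2,0.38]
    - [0,0,0,-0.2,0.38]
    - [0,0,0,-0.2,0.38]
    - [0,0,0,-0.2,0.38]

```text
time_s: 29.22
ee_pos: [627.1, -93.3, 66.5]
ee_rot: [143.1, 89.9, -17.0]
force: [1.0, -0.9, 5.0]
gripper_width: 38.5
```

```bash
python3 b.py 19; python3 -c "
from h import *
print(np.round(sensors.state()['torque'],3))"
```

```text
29.22 [627.1 -93.3  66.5] [143.1  89.9 -17. ] [-9.5 30.2 93.  -0.  56.7 60.6] [ 1.  -0.9  5. ] 38.484331210158025
zhead -160.1
[-0.258 -0.074  0.603]
```

View pics/w19.png

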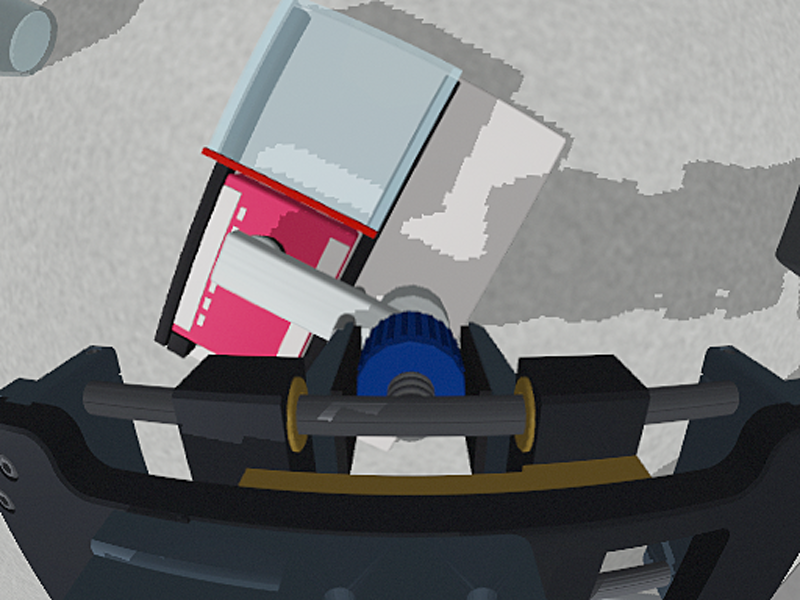

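Call:
play_rows:
  motion:
    - [0,0,0,0.05,0.75]
    - [0,0,0,0.05,0.9]
    - [0,0,0,0.05,0.9]
    - [0,0,0,0.05,0.9]
    - [0,0,0.01,0.05,0.9]
    - [0,0,0.03,0.05,0.9]
    - [0,0,0.06,0.05,0.9]
    - [0,0,0.09,0.05,0.9]

```text
time_s: 29.93
ee_pos: [625.6, -92.9, 156.4]
ee_rot: [-36.0, 89.9, 166.6]
force: [0.1, 0.5, -0.3]
gripper_width: 81.9
```

Call:
play_rows:
  motion:
    - [-0.005,-0.001,0.02,0,0.9]
    - [-0.015,-0.004,0.035,0,0.9]
    - [-0.03,-0.008,0.04,0,0.9]
    - [-0.04,-0.012,0.04,0,0.9]
    - [-0.045,-0.015,0.04,0,0.9]
    - [-0.045,-0.015,0.04,0,0.9]
    - [-0.045,-0.015,0.04,0,0.9]
    - [-0.045,-0.015,0.04,0,0.9]

```text
time_s: 30.6
ee_pos: [581.4, -108.0, 194.9]
ee_rot: [-41.7, 89.9, 160.9]
force: [-0.1, 0.1, -0.3]
gripper_width: 81.8
```

```bash
python3 b.py 20 ring_nut_grip:81 stops:10 cassette_eye:18; python3 - <<'E'
import sys;sys.path.insert(0,'.')
from h import *
st=sensors.state();w=grab_frame('wrist')
cv2.imwrite('pics/n20.png',cv2.resize(w['img'][60:240,180:420],(800,600),interpolation=cv2.INTER_CUBIC))
for n,z in (('studtop',112),('nut top home',92),('nut bot home',56),('bar under',44)):
    print(n,wproj(w,[627,-93,z],st))
f=grab_frame('scene');g=grab_frame('side')
a=cv2.resize(f['img'][160:250,190:302],(750,600),interpolation=cv2.INTER_CUBIC)
b=cv2.resize(g['img'][140:220,205:305],(750,600),interpolation=cv2.INTER_CUBIC)
cv2.imwrite('pics/both20.png',cv2.resize(np.hstack([a,b]),(800,320)))
for n,q in(('sc',f),('si',g)):
    for l in ['clamp_bar','ring_nut_grip','hook_tool','hook_tip','beaker','cassette_eye']:
        r=finder.spot_point(q,l);print(n,l,[np.round(k['point'],1).tolist() for k in r[:1]])
    print([ (z,proj(q,[627,-93,z])) for z in (44,56,81,92)])
E
```

```text
30.6 [ 581.4 -108.   194.9] [-41.7  89.9 160.9] [-11.6  20.5  89.2   0.   70.4  55.7] [-0.1  0.1 -0.3] 81.82412014425692
zhead -157.39
ring_nut_grip [266.7 135. ] 0.74 [628.6 -91.2  81. ]
ring_nut_grip [ 7.6 19.8] 0.53 [659.5 278.8  81. ]
stops [187.8 143.4] 0.75 [577.5  -8.9  10. ]
cassette_eye [171.2 172.1] 0.74 [537.9  -2.4  18. ]
studtop [np.float64(268.4), np.float64(141.2)]
nut top home [np.float64(268.0), np.float64(138.7)]
nut bot home [np.float64(267.4), np.float64(135.2)]
bar under [np.float64(267.3), np.float64(134.2)]
sc clamp_bar [[236.6, 204.4]]
sc ring_nut_grip [[234.5, 193.9]]
sc hook_tool [[366.9, 270.9]]
sc hook_tip [[275.2, 215.6]]
sc beaker [[253.3, 292.8]]
sc cassette_eye [[275.1, 215.6]]
[(44, [np.float64(235.9), np.float64(201.6)]), (56, [np.float64(235.8), np.float64(198.9)]), (81, [np.float64(235.6), np.float64(193.2)]), (92, [np.float64(235.6), np.float64(190.6)])]
si clamp_bar [[261.8, 189.6]]
si ring_nut_grip [[259.3, 181.0]]
si hook_tool [[235.4, 301.9]]
si hook_tip [[218.8, 280.6]]
si beaker [[220.9, 279.4]]
si cassette_eye [[265.1, 220.9]]
[(44, [np.float64(260.4), np.float64(189.1)]), (56, [np.float64(260.4), np.float64(186.9)]), (81, [np.float64(260.3), np.float64(182.1)]), (92, [np.float64(260.3), np.float64(180.0)])]
```

View pics/n20.png

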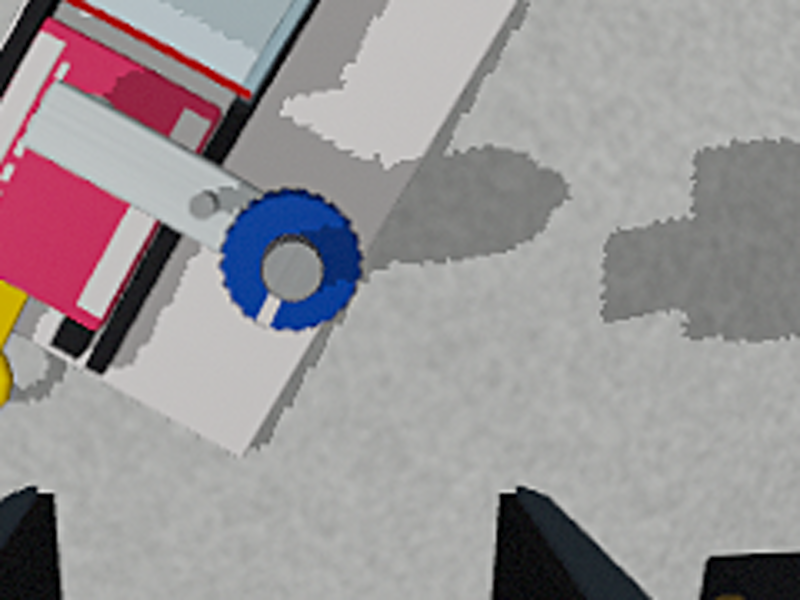

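View pics/both20.png

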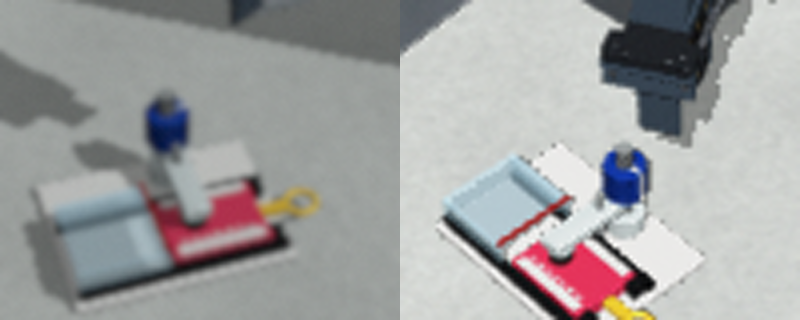

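```bash
python3 - <<'E'
from h import *
st=sensors.state();w=grab_frame('wrist')
def P(c,z,s=3.3333,o=(180,60)): return wonz(w,(o[0]+c[0]/s,o[1]+c[1]/s),st,z)
# nut outline circle centre top face & stud
d=P((269,312),92)-P((291,262),92); a2=np.degrees(np.arctan2(d[1],d[0]));print('after',a2)
# before: reconstruct pose
s1=dict(ee_pos=[653.2,-70,204.1],ee_rot=[143.2,89.8,160.9])
q=lambda c,z: wonz(w,(200+c[0]/6.6667,110+c[1]/6.6667),s1,z)
d=q((410,325),102)-q((316,309),102);a1=np.degrees(np.arctan2(d[1],d[0]));print('before',a1,'cw turn mod360',(a1-a2)%360)
# top-face scale -> height
m=cv2.inRange(cv2.cvtColor(w['img'],cv2.COLOR_BGR2HSV),(105,150,60),(130,255,255));m2=np.zeros_like(m);m2[110:165,240:295]=m[110:165,240:295]
c,r=cv2.minEnclosingCircle(np.argwhere(m2)[:,::-1].astype(np.int32).reshape(-1,1,2));print(c,r)
for z in(86,92,98,103):print(z,np.linalg.norm(wonz(w,(c[0]-r,c[1]),st,z)-wonz(w,(c[0]+r,c[1]),st,z)))
print(onz(grab_frame('scene'),(0,0),0)[:0])
E
```

```text
after 179.16029440721496
before 97.77024167060951 cw turn mod360 278.60994726339453
(266.625, 137.125) 21.18750762939453
86 39.99130817756218
92 39.13483469277256
98 38.27836120798297
103 37.56463330399168
[]
```

The pictures fit the nut being home: the white mark has turned 279° clockwise, and the grip slipped at a steady 0.6 N m. I backed off slightly while releasing, though, so I'll regrip and firm it once more, then release without any back-turn.

Call:
play_rows:
  motion:
    - [0.015,0.005,0,0,0.9]
    - [0.035,0.011,-0.005,0,0.9]
    - [0.0455,0.015,-0.02,0,0.9]
    - [0.0455,0.015,-0.045,0,0.9]
    - [0.0455,0.015,-0.075,0,0.9]
    - [0.0455,0.015,-0.1,0,0.9]
    - [0.0455,0.015,-0.12,0,0.9]
    - [0.0455,0.015,-0.129,0,0.8]

```text
time_s: 32.32
ee_pos: [624.9, -92.7, 63.5]
ee_rot: [-31.1, 89.7, 171.6]
force: [-0.4, -0.1, 0.3]
gripper_width: 77.8
```

Call:
play_rows:
  motion:
    - [0,0,0,0,0.38]
    - [0,0,0,0,0.38]
    - [0,0,0,0,0.38]
    - [0,0,0,0,0.38]
    - [0,0,0,0,0.38]
    - [0,0,0,0,0.38]
    - [0,0,0,0,0.38]
    - [0,0,0,-0.04,0.38]

```text
time_s: 32.98
ee_pos: [627.2, -93.3, 67.7]
ee_rot: [126.7, 89.9, -32.9]
force: [-1.7, 0.4, 5.5]
gripper_width: 38.2
```

Call:
play_rows:
  motion:
    - [0,0,0,-0.05,0.38]
    - [0,0,0,-0.1,0.38]
    - [0,0,0,-0.15,0.38]
    - [0,0,0,-0.2,0.38]
    - [0,0,0,-0.25,0.38]
    - [0,0,0,-0.25,0.38]
    - [0,0,0,-0.25,0.38]
    - [0,0,0,-0.25,0.38]

```text
time_s: 33.65
ee_pos: [627.5, -93.3, 67.7]
ee_rot: [146.9, 89.9, -26.9]
force: [-0.3, -0.5, 5.9]
gripper_width: 38.4
```

```bash
python3 b.py 21; python3 -c "
from h import *
print(np.round(sensors.state()['torque'],3))"
```

```text
33.65 [627.5 -93.3  67.7] [146.9  89.9 -26.9] [-9.5 30.2 92.8 -0.  56.9 74.4] [-0.3 -0.5  5.9] 38.36303830202364
zhead -173.84
[-0.124  0.2    0.699]
```

Torque saturates at 0.7 N m, so the nut is firm. Now I'll release and retreat.

Call:
play_rows:
  motion:
    - [0,0,0,0,0.9]
    - [0,0,0,0,0.9]
    - [0,0,0,0,0.9]
    - [0,0,0,0,0.9]
    - [0,0,0.01,0,0.9]
    - [0,0,0.03,0,0.9]
    - [0,0,0.06,0,0.9]
    - [0,0,0.09,0,0.9]

```text
time_s: 34.37
ee_pos: [626.2, -92.9, 157.4]
ee_rot: [-16.6, 89.9, 169.4]
force: [0.7, -0.5, 0.5]
gripper_width: 82.0
```

Call:
play_rows:
  motion:
    - [-0.005,-0.001,0.02,0,0.9]
    - [-0.015,-0.004,0.035,0,0.9]
    - [-0.03,-0.008,0.05,0,0.9]
    - [-0.045,-0.01,0.06,0,0.9]
    - [-0.055,-0.012,0.06,0,0.9]
    - [-0.06,-0.012,0.06,0,0.9]
    - [-0.06,-0.012,0.06,0,0.9]
    - [-0.06,-0.012,0.06,0,0.9]

```text
time_s: 35.03
ee_pos: [566.4, -105.0, 215.8]
ee_rot: [-22.2, 89.9, 163.8]
force: [0.1, -0.2, -0.1]
gripper_width: 82.2
```

```bash
python3 b.py 22 ring_nut_grip:81 stops:10 cassette_eye:18; python3 - <<'E'
import sys;sys.path.insert(0,'.')
from h import *
f=grab_frame('scene');cv2.imwrite('pics/s22.png',cv2.resize(f['img'],(800,600),interpolation=cv2.INTER_CUBIC))
E
```

```text
35.03 [ 566.4 -105.   215.8] [-22.2  89.9 163.8] [-11.6  18.4  89.3   0.   72.4  72.4] [ 0.1 -0.2 -0.1] 82.18564748779254
zhead -174.01
ring_nut_grip [258.4 119.2] 0.89 [629.5 -92.7  81. ]
stops [189.6 150.6] 0.63 [578.3  -6.8  10. ]
cassette_eye [182.7 180.2] 0.89 [539.9  -1.3  18. ]
```

View pics/w22.png

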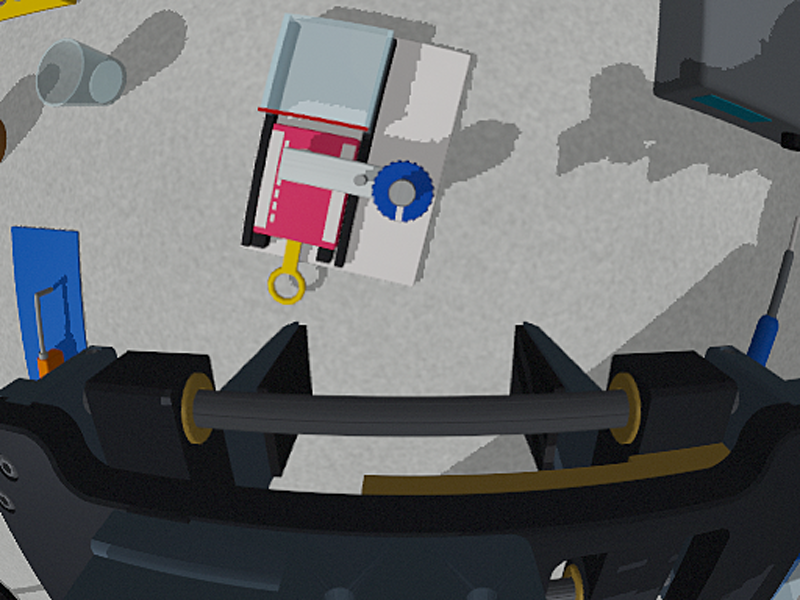

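View pics/s22.png

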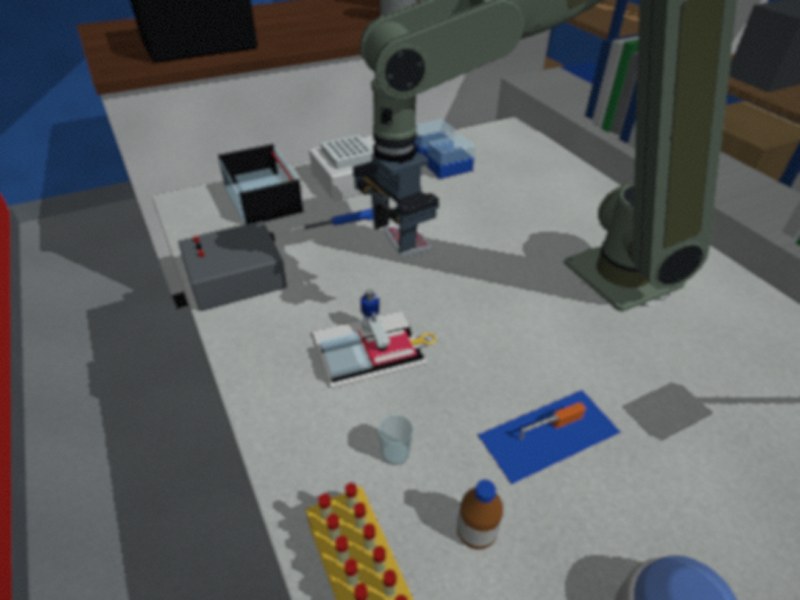

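The cassette's front edge sits on the stops at about (270,240) and (325,250). The nut's mark points to the front, the hook is on the mat, and the other things are unmoved.

```bash
python3 -c "
from h import *
print(job_done(), sensors.state()['time_s'])"
```

```text
the job is handed in; nothing more can be done
the job is handed in; nothing more can be done
```

I pulled the cassette out by its eye with the hook until it met both stops, laid the hook back on the mat, then screwed the ring nut down until it went firm. I handed the job in at about 35 s, and the robot's fingers never touched the cassette.

- **Cassette:** at the end of the pull the hook stalled with about 9 N on it. The eye measured at about (538, -3) mm, against an expected (537, -3). The last wrist picture shows the cassette's front edge on both stops, with the arm clear. The finder's last eye reading was about 3 mm off, within the camera error.
- **Hook:** it stands upright on the blue mat, within about 2 mm of where it started.
- **Nut:** two grips turned it about 279° clockwise by its white mark. It then held firm while the grip slipped at about 0.6 N m. I had backed off slightly while releasing, so I gripped and tightened it once more. It was still firm at about 0.7 N m, and I let go without turning back. The nut's height and the mark's direction both fit the home position, as far as the cameras can resolve.
- **Other things:** the beaker and bottle look unmoved in the last scene picture; the pipette and well plate are partly hidden by the arm there, and I did not measure any of them again.

One reading disagreed: the torque sensor showed small negative values while the nut was turning, where a small positive resistance was expected. I put this down to sensor offset.

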